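Gather the vegetable-cutter discs on a bent skewer and hang them to dry

ROBOT

A 6-joint arm with a two-finger parallel gripper is mounted at the origin on the work surface. World frame = base frame: x ahead of the robot, y to its left, z up, the work surface at z = 0. Lengths are in m, angles in rad, forces in N, time in s.
With the tool pointing down it reaches from about 0.425 to 0.95 m from the base axis. Payload 3.5 kg.
Tool frame: the origin (TCP) lies midway between the tips of the shut fingers; the grasp point (between the pads) lies 19 mm behind it; z points along the fingers, y is the direction in which the jaws open and shut (so a half turn about z gives the same grasp; the last joint's range is limited). The gripper opens to 85 mm and grips with 20 to 120 N. Pads are 22 mm wide; open, the fingers measure 114 mm over their backs; the gripper's body (76 mm by 85 mm) begins 54 mm behind the grasp point. The pads swing forward as they close: fully open they stand 13 mm farther back than shut.
Start: joints at [1.078, 0.286, 1.577, -0, 1.279, -0.15], TCP at [0.227, 0.636, 0.231] pointing down, gripper open.
Joint ranges: [-2.77, 2.77], [-0.9, 2.22], [0.21, 2.48], [-1.53, 4.67], [0.24, 2.81], [-2.84, 2.84]. Speed limits (rad/s): [2.79, 2.79, 3.14, 3.14, 3.14, 3.14].

INTERFACE

Orientations are given as a unit quaternion [x, y, z, w].
In Python, from plant import ctrl gives the robot as it stands. The module is installed in compiled form; this text tells all that it offers.
- The arm moves only by the tool play_rows, never from a script. Its argument "increments" is text: rows parted by semicolons, each of 4 numbers parted by spaces: the shift along the tool's x, y, z in m, then the turn about the tool's z in rad. In form: dx dy dz roll; .... A call has 1 to 5 rows; each row is the pose to reach, as a shift and turn from the pose commanded when the call began, along the tool's axes at that moment; what a row does not reach only later rows make up. A row lasts 1/8 s, in which the tool goes at most 62.5 mm and 10.7 degrees, less where a joint would pass 70% of its speed; a pose out of reach is approached as far as the arm can. A call with a gripper value outside its range is refused whole. "gripper" is the finger opening in m, from 0 to 0.0854, set as the call begins (left out, the last holds). The fingers move at their own pace and stop on an object; "newtons" is the grip in N (left out, the last holds). Time passes only in rows, so rows that repeat a pose let the fingers close. It gives the time, the measured TCP pose, the force and the opening at its end, in the units of the state.
- ctrl.get_state(): the state, without advancing time (a new reading comes with each control period).
- ctrl.read_camera(name): name is "side" or "top" or "wrist"; returns the picture (384x512x3 uint8, red, green, blue); there is no depth.
- ctrl.camera_model(name): a dict with "fov_y" (degrees; the focal length in pixels is half the picture's height over the tangent of half this angle, whatever the lens; pixels are square), "cx", "cy" (the principal point, pixels), "dist_coeffs" ([k1, k2, p1, p2, k3] as OpenCV has them; the pictures are not rectified), "rvec" (rotation vector, rad) and "tvec" (3), from world to camera coordinates, as OpenCV has them. Camera axes: x right, y down, z forward; pixel columns grow to the right and rows downward; lengths in m; the calibration is good to about 2 mm. A picture is of the moment at which its call begins: read the wrist's pose just before it. camera_model takes no time and is no camera call; for the wrist camera it gives the pose at the moment of the call.
- ctrl.sign_off(): hands the job in, once; it reports no verdict.
The state is a dict: "time": time; "qpos": joint angles; "dq": joint speeds; "joint_efforts": joint torques, N m; "eef_pos": TCP position; "tcp_rot": TCP orientation; "contact_force": force on the tool from outside, world axes, zero at the start; "wrist_torque": the same for the moment, N m; "opening": opening from 0.0 (shut) to 1.0 (fully open).
Only numpy, scipy, OpenCV 4.12 (cv2) and the standard library are available. Lean on these libraries where they do the work, as an engineer would, in place of code of your own. Each camera call takes 0.05 s, during which the arm holds its last target.

TASK

Pick up the skewer by its handle, thread it through the centre holes of all three cutter discs standing in the wire rack, and lift them out together. Its shaft has been bent a little to one side, nobody knows which way or how much, so feel for the holes gently rather than forcing it. Lay the loaded skewer across the two forks of the drying stand with its neck in the near fork, the discs hanging between the forks, and let go; drop no disc and leave the other things on the table where they are.

Things in the scene. Friction and masses are not known exactly. Their poses are not given: they have to be found in the camera images.
- skewer_grip (a point): Centre of the skewer's handle, a level black plastic bar 80 mm long (x), 18 wide (y), 24 high (z), lying at 54 mm height. x points to the skewer's point, z up. Ahead of it: neck x = 40 to 70 mm, guard 70 to 76, shaft from 76 to its end at 226 mm. Whole skewer 0.18 kg, balance point some 40 mm ahead of this point.
- skewer_neck (a point): Middle of the skewer's neck (55 mm ahead of the handle's centre): round steel bar, 10 mm diameter, 30 mm long, between handle and guard. Axes as the handle's.
- skewer_guard (a point): Front of the steel guard (6 mm thick, 36 wide, 22 high). From here runs a stiff straight round shaft, 10 mm diameter, 150 mm long to its hemispherical point. Axes are the handle's, NOT the shaft's: the shaft is bent here sideways (about z, to +y or -y) by an unmeasured angle up to 0.14 rad, constant in a run, so the point is up to 21 mm aside; feel or see it.
- rest (a point): Centre of the underside of the fixed steel rest (base 130 x 60 x 8 mm) on which the skewer's handle lies, x along the handle. Two saddles 10 mm long, 34 wide at x = -33 and +33 mm, 42 mm high, with side lips to 49 mm; 56 mm are free between them for fingers at the handle's middle.
- rack (a point): Fixed wire rack of the discs; centre of the underside of its base (130 x 110 x 8 mm). x: along the holes' common axis; thread towards +x. Discs stand on two rails (y = -32, 32 mm; 29 mm high) at x = -30, 0, 30 mm, each between four pins (y = -32, 32 mm) of 66 mm height with 1.5 mm play, so they may lean 4 degrees. Raise discs 45 mm or more to clear the pins.
- stand (a point): Fixed steel drying stand, centre of the underside of its base (200 x 64 x 10 mm). x: the way the laid skewer must point. Near fork at x = -70, far fork at x = +70 mm. The skewer's neck goes in the near fork, so that the handle's centre ends outside at x = -125 mm; the shaft lies in the far fork.
- fork_near (a point): Bottom of the V of the near fork, on its bars' centre line, 90 mm above the table. Bars 8 mm thick, arms spread in the stand's y-z plane to y = -24, +24 mm at 116 mm height. A 10 mm bar settles in it with its axis 102 mm above the table.
- fork_far (a point): The same point of the far fork, 140 mm from the near one; alike in shape and height.
- disc0_centre (a point): Centre of the hole of disc 0 (disc 0 is the first that the skewer meets, disc 2 the last; all alike). White plastic vegetable-cutter disc with three steel blades, 110 mm outside diameter, 6 mm thick (along its x axis), round centre hole of 18 mm diameter, about 60 g; it stands on edge in the rack, hole centre at about 79 mm height.
- disc1_centre (a point): Centre of the hole of disc 1 (disc 0 is the first that the skewer meets, disc 2 the last; all alike). White plastic vegetable-cutter disc with three steel blades, 110 mm outside diameter, 6 mm thick (along its x axis), round centre hole of 18 mm diameter, about 60 g; it stands on edge in the rack, hole centre at about 79 mm height.
- disc2_centre (a point): Centre of the hole of disc 2 (disc 0 is the first that the skewer meets, disc 2 the last; all alike). White plastic vegetable-cutter disc with three steel blades, 110 mm outside diameter, 6 mm thick (along its x axis), round centre hole of 18 mm diameter, about 60 g; it stands on edge in the rack, hole centre at about 79 mm height.
- jar: Brown glass jar, 68 mm diameter, 100 mm high; bystander, leave it alone. Origin at the centre of its underside.
- bottle: Green glass bottle, 64 mm diameter, 160 mm high; bystander, leave it alone. Origin at the centre of its underside.
- bowl: Steel bowl, 130 mm wide, 55 mm high; bystander, leave it alone. Origin at the centre of its underside.
- mug: White mug, 80 mm diameter, 90 mm high; bystander, leave it alone. Origin at the centre of its underside.
- lid: White solid plastic pot lid without a hole, 100 mm diameter, 22 mm high with its knob, lying flat; bystander, leave it alone. Origin at the centre of its underside.
- spatula: Spatula with a wooden handle, about 280 mm long, lying flat; bystander, leave it alone. Origin at the centre of its underside.
- tub: White open plastic tub, 80 x 70 x 40 mm; bystander, leave it alone. Origin at the centre of its underside.
Not all that is in view belongs to the job. What is shaped like the part that bears disc1_centre but black is not meant.

How it is judged:
On the way:
1. all three discs are threaded on the skewer and lifted clear of the rack together (x of disc0_centre in the frame of skewer_grip between 0.078 and 0.226 m and y of disc0_centre in the frame of skewer_grip between -0.027 and 0.027 m and z of disc0_centre in the frame of skewer_grip between -0.027 and 0.027 m and z of each of disc0_centre, disc1_centre, disc2_centre in the frame of rack above 0.115 m and x of disc1_centre in the frame of skewer_grip between 0.078 and 0.226 m and y of disc1_centre in the frame of skewer_grip between -0.027 and 0.027 m and z of disc1_centre in the frame of skewer_grip between -0.027 and 0.027 m and x of disc2_centre in the frame of skewer_grip between 0.078 and 0.226 m and y of disc2_centre in the frame of skewer_grip between -0.027 and 0.027 m and z of disc2_centre in the frame of skewer_grip between -0.027 and 0.027 m), for 0.2 s.
At the end, for the whole second after the job is handed in: Skewer released and level across both forks, along the stand's x within 0.22 rad; handle centre within 13 mm along and 22 mm across of x = -125 mm, 90 to 115 mm high; all three discs hang on it between guard and far fork, centres over 75 mm high (x of disc0_centre in the frame of skewer_grip between 0.078 and 0.195 m and y of disc0_centre in the frame of skewer_grip between -0.027 and 0.027 m and z of disc0_centre in the frame of skewer_grip between -0.027 and 0.027 m and x of disc1_centre in the frame of skewer_grip between 0.078 and 0.195 m and y of disc1_centre in the frame of skewer_grip between -0.027 and 0.027 m and z of disc1_centre in the frame of skewer_grip between -0.027 and 0.027 m and x of disc2_centre in the frame of skewer_grip between 0.078 and 0.195 m and y of disc2_centre in the frame of skewer_grip between -0.027 and 0.027 m and z of disc2_centre in the frame of skewer_grip between -0.027 and 0.027 m and x of skewer_grip in the frame of stand between -0.138 and -0.112 m and y of skewer_grip in the frame of stand between -0.022 and 0.022 m and z of skewer_grip in the frame of stand between 0.09 and 0.115 m and angle between the x axis of skewer_grip and the x axis of stand, either way round below 0.22 rad and z of each of disc0_centre, disc1_centre, disc2_centre in the frame of stand above 0.075 m); the robot touches nothing.
It fails at once if a disc is dropped (height (world z) of any of disc0_centre, disc1_centre, disc2_centre below 0.05 m).
It fails at once if a disc is pushed with more than 25 N by the skewer (contact force between skewer and disc0 above 25 N or contact force between skewer and disc1 above 25 N or contact force between skewer and disc2 above 25 N).
It fails at once if a bystander is moved more than 30 mm (distance of any of jar, bottle, bowl, mug, lid, spatula, tub from where it was at the start of the episode above 0.03 m).
It also fails if it takes over 72 s, if anything falls off the work surface, if the arm or the gripper's body presses on something with over 40 N, if the wrist force passes 120 N, or if a joint passes its speed limit or range.

## Working session

There is one attempt and no reset: what is moved stays moved. The work goes in short steps, Python scripts to look and compute and a tool call to move; the robot and the scene stay as the last step left them, time stands still between calls to the robot, and variables do not carry over. Pictures are saved under pics/ and viewed, and the job is handed in when it is done.

Besides the shell and the picture viewer there is one more tool, called after "Emit:" as name(argument=value, ...) on one line, values as JSON. play_rows: Moves the arm, as the interface text tells. Its arguments: {"type":"object","properties":{"increments":{"type":"string"},"gripper":{"type":"number"},"newtons":{"type":"number"}},"required":["increments"]}

```bash
mkdir -p pics
cat > h.py <<'E'
import numpy as np,cv2
from plant import ctrl
from scipy.spatial.transform import Rotation as R
def K(m):
    f=192/np.tan(np.radians(m['fov_y'])/2); return np.array([[f,0,m['cx']],[0,f,m['cy']],[0,0,1.]])
def ray(m,uv):
    p=cv2.undistortPoints(np.array(uv,float).reshape(-1,1,2),K(m),np.array(m['dist_coeffs'],float)).reshape(-1,2)
    Rm=cv2.Rodrigues(np.array(m['rvec'],float))[0]; t=np.array(m['tvec'],float).ravel()
    d=np.c_[p,np.ones(len(p))]@Rm; o=-Rm.T@t
    return o,d/np.linalg.norm(d,axis=1)[:,None]
def onz(m,uv,z):
    o,d=ray(m,uv); return o+d*((z-o[2])/d[:,2])[:,None]
def proj(m,X):
    return cv2.projectPoints(np.array(X,float).reshape(-1,1,3),np.array(m['rvec'],float),np.array(m['tvec'],float),K(m),np.array(m['dist_coeffs'],float))[0].reshape(-1,2)
def tri(rs):
    A=0;b=0
    for o,d in rs:
        P=np.eye(3)-np.outer(d,d);A=A+P;b=b+P@o
    return np.linalg.solve(A,b)
def snap(n,f):
    m=ctrl.camera_model(n); im=ctrl.read_camera(n); cv2.imwrite('pics/'+f+'.png',im[:,:,::-1]); np.savez('pics/'+f+'.npz',im=im,**{k:np.array(v) for k,v in m.items()}); return m,im
def load(f):
    d=np.load('pics/'+f+'.npz'); return {k:d[k] for k in d if k!='im'},d['im']
E
python3 - <<'E'
from h import *
for n in ['top','side','wrist']:
    m,im=snap(n,n+'0'); print(n,{k:np.round(v,3) for k,v in m.items()})
s=ctrl.get_state(); print(s)
E
```

```text
top {'fov_y': np.float64(46.198), 'cx': np.float64(255.563), 'cy': np.float64(191.379), 'dist_coeffs': array([0.054, 0.   , 0.   , 0.   , 0.   ]), 'rvec': array([ 2.124, -2.156,  0.149]), 'tvec': array([0.059, 0.551, 1.302])}
side {'fov_y': np.float64(53.224), 'cx': np.float64(255.302), 'cy': np.float64(189.64), 'dist_coeffs': array([-0.05,  0.  ,  0.  ,  0.  ,  0.  ]), 'rvec': array([ 2.297, -0.115,  0.023]), 'tvec': array([-0.532,  0.153,  1.034])}
wrist {'fov_y': np.float64(59.081), 'cx': np.float64(255.718), 'cy': np.float64(185.702), 'dist_coeffs': array([-0.,  0.,  0.,  0.,  0.]), 'rvec': array([-2.359, -1.661, -0.249]), 'tvec': array([-0.674, -0.037,  0.38 ])}
{'time': 0.15, 'qpos': array([ 1.07801453e+00,  2.86986146e-01,  1.57781267e+00, -1.95090880e-05,
        1.27859439e+00, -1.49974480e-01]), 'dq': array([ 0.00046081, -0.00166252, -0.00144419, -0.00034244, -0.00148854,
        0.00067384]), 'joint_efforts': array([ 1.37069153e-03, -4.06600964e+01, -2.93141145e+01, -9.17116563e-05,
        3.92836097e-03,  9.56009927e-06]), 'eef_pos': array([0.22661157, 0.63529565, 0.23026413]), 'tcp_rot': array([ 1.70562758e-01,  9.85346404e-01, -8.57133198e-04, -2.75513972e-04]), 'contact_force': array([ 0.05090965, -0.06764228, -0.57544653]), 'wrist_torque': array([-0.03701738, -0.00948762, -0.01164667]), 'opening': 1.0001184899511173}
```

View pics/top0.png

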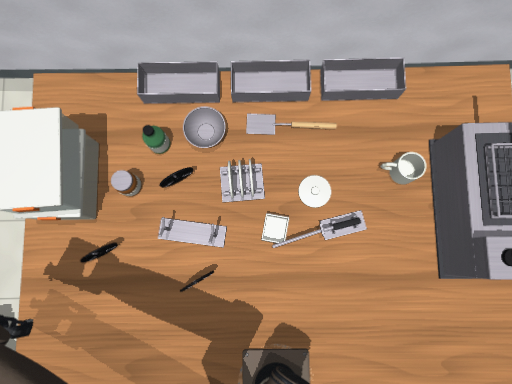

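View pics/side0.png

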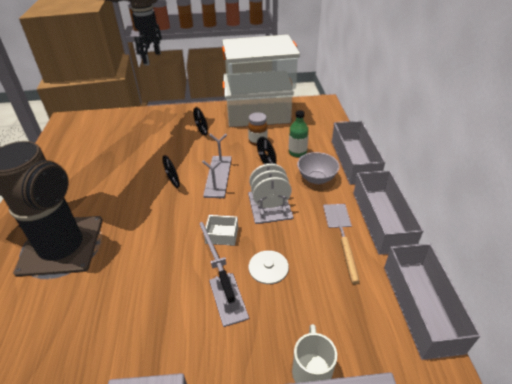

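View pics/wrist0.png

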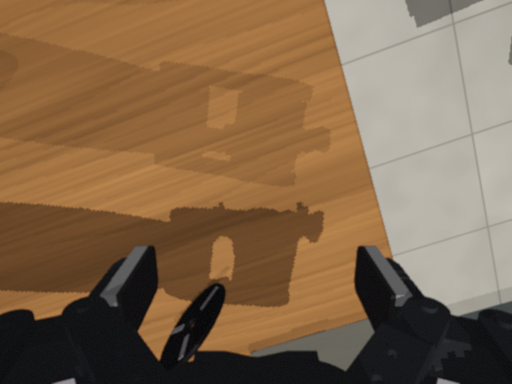

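Run:
```python
from h import *
m,im=load('top0')
c=lambda a,s:cv2.resize(a[:,:,::-1],None,fx=s,fy=s,interpolation=cv2.INTER_CUBIC)
cv2.imwrite('pics/c1.png',c(im[200:260,258:378],6)); cv2.imwrite('pics/c2.png',c(im[145:255,145:275],5.4))
m,im=load('side0'); cv2.imwrite('pics/c3.png',c(im[125:330,170:310],2.9))
print(onz(ctrl.camera_model('top'),[[345,223],[275,245],[242,182],[192,233],[315,190]],0.05))
```

```text
[[ 0.45258999 -0.20890748  0.05      ]
 [ 0.39151448 -0.00336356  0.05      ]
 [ 0.57890464  0.09084598  0.05      ]
 [ 0.42998919  0.23846649  0.05      ]
 [ 0.55141789 -0.12496788  0.05      ]]
```

View pics/c1.png

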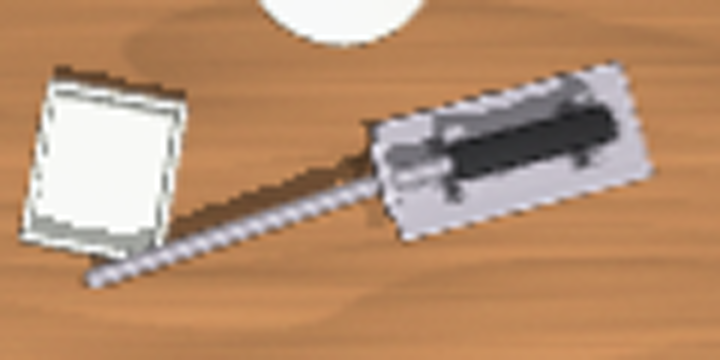

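View pics/c2.png

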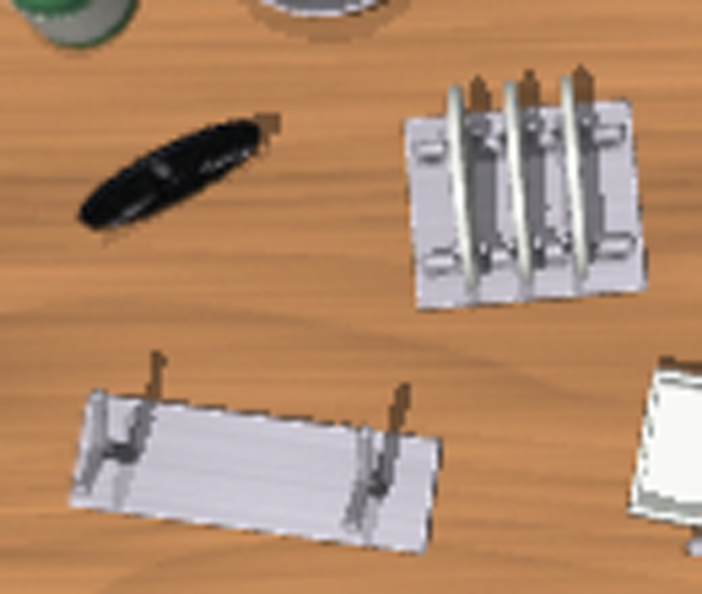

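View pics/c3.png

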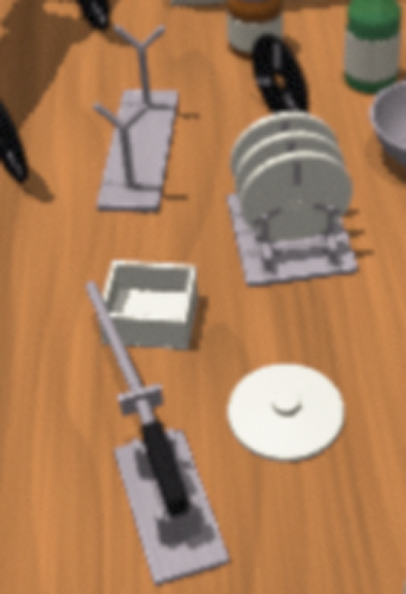

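```bash
cat >> h.py <<'E'
def plan(x,y,z,yaw,rel=None):
    s=ctrl.get_state(); p=s['eef_pos']; Rt=R.from_quat(s['tcp_rot']).as_matrix()
    cy=np.arctan2(Rt[1,0],Rt[0,0]); d=Rt.T@(np.array([x,y,z])-p); dy=(yaw-cy+np.pi)%(2*np.pi)-np.pi
    print('t',round(s['time'],2),'pos',p.round(4),'yaw',round(cy,4),'F',s['contact_force'].round(2),'T',s['wrist_torque'].round(3),'open',round(s['opening'],3)); print('shift',d.round(4),'roll',round(-dy,4))
E
python3 - <<'E'
from h import *
m,_=load('wrist0'); s=ctrl.get_state()
Rm=cv2.Rodrigues(m['rvec'])[0]; o=-Rm.T@m['tvec']; Rt=R.from_quat(s['tcp_rot']).as_matrix()
print('cam in tool',Rt.T@(o-s['eef_pos']),'axes',(Rt.T@Rm.T).round(3))
plan(0.45,-0.10,0.26,1.815)
E
```

```text
cam in tool [ 0.07593639 -0.0004675  -0.14295601] axes [[-0.001 -0.955 -0.296]
 [ 1.    -0.001  0.   ]
 [-0.001 -0.296  0.955]]
t 0.15 pos [0.2266 0.6353 0.2303] yaw 2.7988 F [ 0.05 -0.07 -0.58] T [-0.037 -0.009 -0.012] open 1.0
shift [-0.4575 -0.6175 -0.0287] roll 0.9838
```

Run:
```python
from h import *
plan(0.43,-0.12,0.26,1.815)
```

```text
t 0.15 pos [0.2266 0.6353 0.2303] yaw 2.7988 F [ 0.05 -0.07 -0.58] T [-0.037 -0.009 -0.012] open 1.0
shift [-0.4454 -0.643  -0.0287] roll 0.9838
```

Run:
```python
from h import *
plan(0.5,0.25,0.29,2.3)
```

```text
t 0.15 pos [0.2266 0.6353 0.2303] yaw 2.7988 F [ 0.05 -0.07 -0.58] T [-0.037 -0.009 -0.012] open 1.0
shift [-0.387  -0.2711 -0.0593] roll 0.4988
```

Emit:
play_rows(increments="-0.05 -0.035 -0.04 0.1;-0.1 -0.07 -0.059 0.2;-0.15 -0.105 -0.059 0.3;-0.2 -0.14 -0.059 0.4;-0.25 -0.175 -0.059 0.5")

```text
time: 0.78
eef_pos: [0.4004, 0.3905, 0.2902]
tcp_rot: [0.41, 0.912, 0.0, 0.0]
contact_force: [0.8, 0.7, 0.7]
opening: 0.997
```

Run:
```python
from h import *
plan(0.50,0.2,0.29,2.1)
```

```text
t 0.78 pos [0.4004 0.3905 0.2902] yaw 2.2959 F [0.76 0.66 0.65] T [-0.031 -0.013 -0.024] open 0.997
shift [-0.2086 -0.0518  0.0003] roll 0.1959
```

Emit:
play_rows(increments="-0.06 -0.015 0 0.1;-0.12 -0.03 0 0.2;-0.18 -0.045 0 0.3;-0.2 -0.05 0 0.4;-0.2 -0.05 0 0.5")

```text
time: 1.4
eef_pos: [0.4961, 0.2077, 0.2899]
tcp_rot: [0.625, 0.781, -0.0, -0.0]
contact_force: [-0.8, 0.5, 0.8]
opening: 0.997
```

Run:
```python
from h import *
snap('wrist','w1')
plan(0.43,-0.12,0.26,1.815)
```

```text
t 1.45 pos [0.4957 0.2085 0.2899] yaw 1.7911 F [0.45 0.11 0.26] T [ 0.01   0.07  -0.036] open 1.001
shift [-0.3062 -0.1359  0.03  ] roll -0.0239
```

View pics/w1.png

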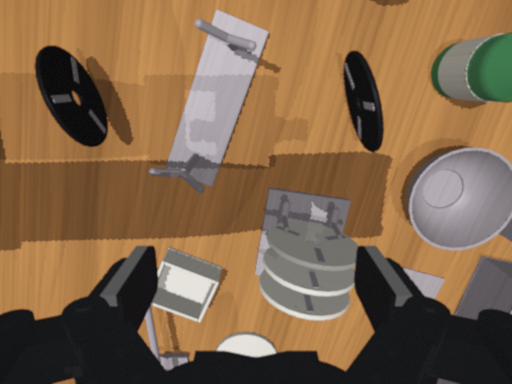

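Emit:
play_rows(increments="-0.055 -0.025 0.006 0;-0.11 -0.05 0.012 0;-0.165 -0.075 0.018 -0.02;-0.22 -0.1 0.024 -0.02;-0.28 -0.125 0.03 -0.02")

```text
time: 2.08
eef_pos: [0.4366, -0.0899, 0.2604]
tcp_rot: [0.613, 0.79, 0.0, 0.0]
contact_force: [1.0, -0.3, -0.9]
opening: 1.001
```

Run:
```python
from h import *
ctrl.read_camera('top')
snap('wrist','w2')
plan(0.43,-0.12,0.26,1.815)
```

```text
t 2.17 pos [ 0.436  -0.0931  0.2598] yaw 1.8123 F [0.7  1.43 0.05] T [ 0.026  0.003 -0.01 ] open 1.0
shift [-0.0247 -0.0123 -0.0002] roll -0.0027
```

View pics/w2.png

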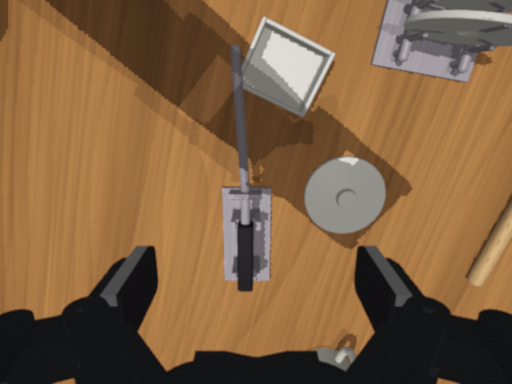

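Run:
```python
from h import *
m,im=load('w2')
cv2.imwrite('pics/c4.png',cv2.resize(im[35:300,200:300,::-1],None,fx=2.26*1.0,fy=2.26,interpolation=cv2.INTER_CUBIC))
g=im.astype(int); hsv=cv2.cvtColor(im,cv2.COLOR_RGB2HSV)
for v in list(range(44,185,12)):
    print(v,[(u,int(hsv[v,u,1])) for u in range(228,256)])
for v in range(215,296,8): print(v,[(u,int(g[v,u].sum())//3) for u in range(234,258)])
print([ (v,int(g[v,245].sum())//3) for v in range(212,300)])
```

```text
44 [(228, 155), (229, 156), (230, 157), (231, 149), (232, 133), (233, 97), (234, 67), (235, 55), (236, 71), (237, 103), (238, 136), (239, 155), (240, 158), (241, 158), (242, 158), (243, 157), (244, 158), (245, 158), (246, 154), (247, 158), (248, 154), (249, 151), (250, 81), (251, 19), (252, 8), (253, 9), (254, 11), (255, 14)]
56 [(228, 155), (229, 151), (230, 103), (231, 36), (232, 13), (233, 13), (234, 15), (235, 12), (236, 12), (237, 13), (238, 13), (239, 13), (240, 31), (241, 103), (242, 159), (243, 162), (244, 148), (245, 97), (246, 34), (247, 16), (248, 12), (249, 15), (250, 15), (251, 15), (252, 15), (253, 14), (254, 15), (255, 13)]
68 [(228, 156), (229, 152), (230, 148), (231, 108), (232, 36), (233, 13), (234, 6), (235, 12), (236, 12), (237, 15), (238, 13), (239, 10), (240, 13), (241, 8), (242, 14), (243, 14), (244, 14), (245, 17), (246, 14), (247, 16), (248, 13), (249, 13), (250, 15), (251, 13), (252, 13), (253, 15), (254, 15), (255, 15)]
80 [(228, 155), (229, 156), (230, 157), (231, 152), (232, 89), (233, 24), (234, 10), (235, 10), (236, 14), (237, 11), (238, 14), (239, 15),
[... 6148 characters left out ...]
(237, 41), (238, 40), (239, 41), (240, 41), (241, 42), (242, 42), (243, 41), (244, 41), (245, 41), (246, 40), (247, 41), (248, 40), (249, 40), (250, 39), (251, 40), (252, 39), (253, 39), (254, 41), (255, 39), (256, 39), (257, 38), (258, 40), (259, 40), (260, 41), (261, 39), (262, 39), (263, 40), (264, 38), (265, 39), (266, 40), (267, 40), (268, 37), (269, 38), (270, 39), (271, 38), (272, 40), (273, 39), (274, 39), (275, 38), (276, 39), (277, 39), (278, 37), (279, 38), (280, 36), (281, 37), (282, 36), (283, 34), (284, 36), (285, 37), (286, 37), (287, 36), (288, 35), (289, 36), (290, 45), (291, 81), (292, 111), (293, 119), (294, 119), (295, 120), (296, 119), (297, 120), (298, 121), (299, 120)]
```

View pics/c4.png

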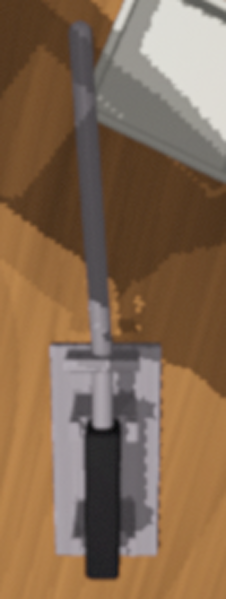

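```bash
cat > sk.py <<'E'
from h import *
m,_=load('w2')
hc=onz(m,[[245.25,231],[245.1,239],[245,255],[244.85,279],[244.85,287]],0.066)
v,=np.linalg.svd(hc[:,:2]-hc[:,:2].mean(0))[2][:1]; v*=np.sign(v[1])
ends=onz(m,[[245.2,228],[244.85,290.9]],0.066); print('ends',ends,np.linalg.norm(ends[0]-ends[1]))
print('handle dir yaw',np.arctan2(v[1],v[0]))
uv=[[235.5,56],[238.9,104],[239.6,116],[240.4,128],[241.2,140],[242.4,152],[243.1,164],[243.65,176]]
s=onz(m,uv,0.054)[:,:2]; w,=np.linalg.svd(s-s.mean(0))[2][:1]; w*=np.sign(w[1])
print('shaft yaw',np.arctan2(w[1],w[0]),'resid',((s-s.mean(0))@[-w[1],w[0]]).round(4))
c=ends.mean(0)[:2]; n=np.array([-v[1],v[0]])
print('centre',c,'base of shaft lateral from handle axis', )
# intersection of shaft line with handle line: distance from centre
A=np.c_[v,-w]; t=np.linalg.solve(A,s.mean(0)-c); print('bend at x=',t[0])
tip=onz(m,[[236,43.7]],0.054)[0,:2]; print('tip',tip,'x',(tip-c)@v,'y',(tip-c)@n)
nk=onz(m,[[244.9,215]],0.054)[0,:2]; print('neck y',(nk-c)@n)
E
python3 sk.py
```

```text
ends [[ 0.44166286 -0.17472882  0.066     ]
 [ 0.45956535 -0.25179573  0.066     ]] 0.0791189443384991
handle dir yaw 1.7979727528682465
shaft yaw 1.8695460154817045 resid [ 0.     -0.0001  0.0001  0.0001  0.0001 -0.0003 -0.0001  0.0002]
centre [ 0.45061411 -0.21326228] base of shaft lateral from handle axis
bend at x= 0.06317470604451514
tip [0.38975711 0.00405038] x 0.22543573603595812 y 0.010348581138641878
neck y 0.0008301441851723895
```

Run:
```python
from h import *
plan(0.4506,-0.2133,0.13,1.798)
```

```text
t 2.17 pos [ 0.436  -0.0931  0.2598] yaw 1.8123 F [0.7  1.43 0.05] T [ 0.026  0.003 -0.01 ] open 1.0
shift [-0.1201 -0.0143  0.1299] roll 0.0143
```

Emit:
play_rows(increments="-0.04 -0.005 0.03 0.014;-0.09 -0.01 0.07 0.014;-0.12 -0.0143 0.11 0.014;-0.12 -0.0143 0.13 0.014;-0.12 -0.0143 0.13 0.014")

```text
time: 2.8
eef_pos: [0.452, -0.207, 0.1283]
tcp_rot: [0.619, 0.785, 0.0, -0.003]
contact_force: [-0.5, 0.0, -0.2]
opening: 1.001
```

Run:
```python
from h import *
snap('wrist','w3')
plan(0.4506,-0.2133,0.032,1.798)
```

```text
t 2.85 pos [ 0.4529 -0.2075  0.1301] yaw 1.8064 F [-0.4  -0.17  0.54] T [-0.011 -0.017  0.009] open 1.003
shift [-0.0053 -0.0035  0.0981] roll 0.0084
```

View pics/w3.png

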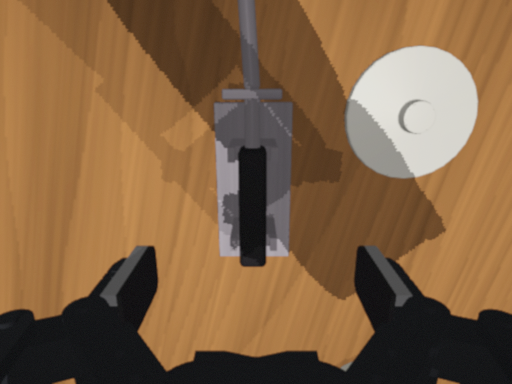

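Run:
```python
from h import *
m,im=load('w3'); g=im.astype(int).sum(2)//3
for v in (160,180,240,255,262): print(v,[(u,int(g[v,u])) for u in range(234,272)])
print([(v,int(g[v,253])) for v in list(range(142,156))+list(range(255,272))])
plan(0.4506,-0.2133,0.032,1.798)
```

```text
160 [(234, 93), (235, 121), (236, 134), (237, 114), (238, 69), (239, 26), (240, 17), (241, 20), (242, 17), (243, 21), (244, 19), (245, 23), (246, 22), (247, 19), (248, 19), (249, 23), (250, 17), (251, 18), (252, 20), (253, 20), (254, 18), (255, 21), (256, 20), (257, 22), (258, 18), (259, 21), (260, 19), (261, 21), (262, 23), (263, 19), (264, 16), (265, 24), (266, 50), (267, 73), (268, 80), (269, 81), (270, 82), (271, 85)]
180 [(234, 154), (235, 155), (236, 156), (237, 149), (238, 108), (239, 51), (240, 16), (241, 19), (242, 20), (243, 20), (244, 18), (245, 19), (246, 17), (247, 21), (248, 19), (249, 20), (250, 18), (251, 19), (252, 21), (253, 17), (254, 17), (255, 17), (256, 18), (257, 21), (258, 19), (259, 19), (260, 20), (261, 22), (262, 17), (263, 17), (264, 16), (265, 24), (266, 51), (267, 75), (268, 82), (269, 84), (270, 85), (271, 85)]
240 [(234, 89), (235, 85), (236, 83), (237, 89), (238, 91), (239, 66), (240, 35), (241, 17), (242, 18), (243, 20), (244, 18), (245, 18), (246, 17), (247, 19), (248, 18), (249, 15), (250, 18), (251, 18), (252, 17), (253, 18), (254, 20), (255, 18),
[... 847 characters left out ...]
(254, 39), (255, 38), (256, 36), (257, 35), (258, 30), (259, 25), (260, 25), (261, 23), (262, 25), (263, 22), (264, 20), (265, 55), (266, 101), (267, 123), (268, 129), (269, 128), (270, 127), (271, 126)]
[(142, 83), (143, 83), (144, 83), (145, 83), (146, 82), (147, 79), (148, 51), (149, 23), (150, 14), (151, 16), (152, 19), (153, 19), (154, 20), (155, 17), (255, 25), (256, 23), (257, 24), (258, 27), (259, 35), (260, 41), (261, 41), (262, 41), (263, 39), (264, 37), (265, 40), (266, 73), (267, 111), (268, 123), (269, 123), (270, 123), (271, 124)]
t 2.85 pos [ 0.4529 -0.2075  0.1301] yaw 1.8064 F [-0.4  -0.17  0.54] T [-0.011 -0.017  0.009] open 1.003
shift [-0.0053 -0.0035  0.0981] roll 0.0084
```

Run:
```python
from h import *
m,im=load('w3')
e=onz(m,[[252.5,160],[252.5,180],[252.5,240],[252.6,255]],0.066); d=e[3]-e[0]; print('yaw',np.arctan2(d[1],d[0])%np.pi)
q=onz(m,[[252.5,153.5],[252.5,266]],.066); print(q,np.linalg.norm(q[0]-q[1]),q.mean(0))
```

```text
yaw 1.8033730838035174
[[ 0.44165049 -0.17553343  0.066     ]
 [ 0.4596005  -0.25166536  0.066     ]] 0.07821939609913425 [ 0.45062549 -0.2135994   0.066     ]
```

Emit:
play_rows(increments="-0.0055 -0.0035 0.03 0.006;-0.0055 -0.0035 0.06 0.006;-0.0055 -0.0035 0.085 0.006;-0.0055 -0.0035 0.098 0.006;-0.0055 -0.0035 0.098 0.006")

```text
time: 3.48
eef_pos: [0.4512, -0.2142, 0.0329]
tcp_rot: [0.622, 0.783, 0.0, -0.0]
contact_force: [-0.7, 1.2, 0.1]
opening: 1.003
```

Run:
```python
from h import *
plan(0.4506,-0.2135,0.032,1.80)
```

```text
t 3.48 pos [ 0.4512 -0.2142  0.0329] yaw 1.7999 F [-0.68  1.18  0.13] T [-0.022  0.024 -0.06 ] open 1.003
shift [ 0.0008 -0.0004  0.0009] roll -0.0001
```

Good alignment; close.

Emit:
play_rows(increments="0.0005 -0.0004 0 0;0.0005 -0.0004 0 0;0.0005 -0.0004 0 0;0.0005 -0.0004 0 0;0.0005 -0.0004 0 0", gripper=0.0, newtons=100)

```text
time: 4.1
eef_pos: [0.4506, -0.2144, 0.0331]
tcp_rot: [0.622, 0.783, 0.0, 0.0]
contact_force: [-0.2, 0.7, 3.1]
opening: 0.193
```

Emit:
play_rows(increments="0 0 0 0;0 0 0 0;0 0 0 0")

```text
time: 4.47
eef_pos: [0.4507, -0.2144, 0.033]
tcp_rot: [0.622, 0.783, 0.0, 0.0]
contact_force: [-0.2, 0.3, 5.7]
opening: 0.199
```

Run:
```python
from h import *
plan(0.4506,-0.2135,0.15,1.80)
```

```text
t 4.47 pos [ 0.4507 -0.2144  0.033 ] yaw 1.7988 F [-0.23  0.29  5.72] T [0.261 0.249 0.023] open 0.199
shift [ 0.0009  0.0002 -0.117 ] roll -0.0012
```

Emit:
play_rows(increments="0 0 -0.02 0;0 0 -0.05 0;0 0 -0.09 0;0 0 -0.117 0;0 0 -0.117 0")

```text
time: 5.1
eef_pos: [0.4513, -0.215, 0.1509]
tcp_rot: [0.622, 0.783, -0.0, 0.002]
contact_force: [0.1, -0.1, -1.8]
opening: 0.196
```

Run:
```python
from h import *
snap('top','t1');snap('wrist','w4'); snap('side','s1')
plan(0.4506,-0.2135,0.15,1.80)
```

```text
t 5.25 pos [ 0.4492 -0.2134  0.1472] yaw 1.7988 F [ 0.62  0.29 -1.85] T [-0.086  0.003 -0.004] open 0.199
shift [-0.0004  0.0013 -0.0028] roll -0.0012
```

View pics/w4.png

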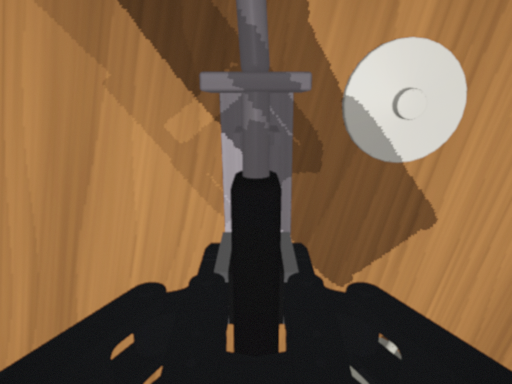

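View pics/s1.png

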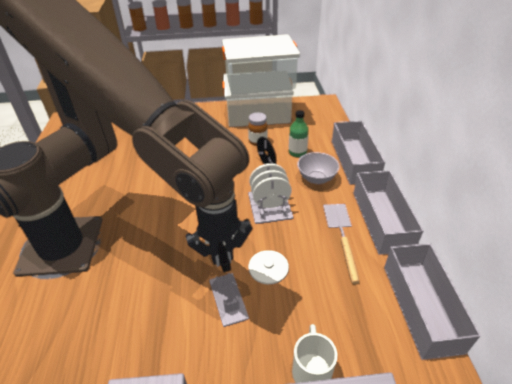

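Run:
```python
from h import *
m,im=load('top0')
# c2 crop: scale 5.4, origin (145,145)
f=lambda p:[145+(p[0]+.5)/5.4-.5,145+(p[1]+.5)/5.4-.5]
rk=onz(m,[f(p) for p in [(405,118),(632,102),(646,288),(417,310)]],0.008); print('rack',rk.round(4),rk.mean(0))
d=(rk[0]+rk[3]-rk[1]-rk[2])[:2]; print('len',np.linalg.norm(d)/2,'yaw',np.arctan2(d[1],d[0])); e=(rk[0]+rk[1]-rk[2]-rk[3])[:2]; print(np.linalg.norm(e)/2,np.arctan2(e[1],e[0]))
st=onz(m,[f(p) for p in [(92,392),(440,438),(425,552),(70,505)]],0.010); print('stand',st.round(4),st.mean(0))
d=(st[0]+st[3]-st[1]-st[2])[:2]; print('len',np.linalg.norm(d)/2,'yaw',np.arctan2(d[1],d[0]));e=(st[0]+st[1]-st[2]-st[3])[:2]; print(np.linalg.norm(e)/2,np.arctan2(e[1],e[0]))
plan(0.515,0.08,0.30,1.64)
```

```text
rack [[0.6359 0.1611 0.008 ]
 [0.6431 0.0313 0.008 ]
 [0.5357 0.0251 0.008 ]
 [0.5252 0.1546 0.008 ]] [0.58499045 0.0930387  0.008     ]
len 0.12994521863798655 yaw 1.6390490438989163
0.1091748260891806 0.05804197938473883
stand [[0.4816 0.3367 0.01  ]
 [0.4527 0.1418 0.01  ]
 [0.3896 0.1503 0.01  ]
 [0.4187 0.3477 0.01  ]] [0.43564471 0.2441252  0.01      ]
len 0.19826218700181977 yaw 1.4238219944703072
0.0637151419854357 -0.15456540923168294
t 5.25 pos [ 0.4492 -0.2134  0.1472] yaw 1.7988 F [ 0.62  0.29 -1.85] T [-0.086  0.003 -0.004] open 0.199
shift [ 0.2714  0.13   -0.1523] roll 0.1588
```

Emit:
play_rows(increments="0.0 0.0 -0.05 0.03;0.05 0.025 -0.09 0.06;0.1 0.05 -0.13 0.09;0.15 0.075 -0.15 0.12;0.2 0.1 -0.15 0.16")

```text
time: 5.88
eef_pos: [0.5028, 0.0028, 0.2999]
tcp_rot: [0.684, 0.73, 0.0, 0.001]
contact_force: [1.3, -0.4, -2.5]
opening: 0.194
```

Emit:
play_rows(increments="0.05 0.02 0 0;0.073 0.03 0 0;0.073 0.03 0 0;0.073 0.03 0 0")

```text
time: 6.38
eef_pos: [0.5265, 0.0758, 0.2977]
tcp_rot: [0.683, 0.731, -0.001, -0.001]
contact_force: [-0.3, -0.6, -1.4]
opening: 0.198
```

Run:
```python
from h import *
snap('wrist','w5'); snap('top','t5'); snap('side','s5')
plan(0.515,0.08,0.30,1.64)
```

```text
t 6.53 pos [0.5269 0.0753 0.2989] yaw 1.6372 F [-0.07 -0.29 -1.26] T [-0.092  0.001 -0.039] open 0.198
shift [ 0.0055 -0.0115 -0.0011] roll -0.0028
```

View pics/w5.png

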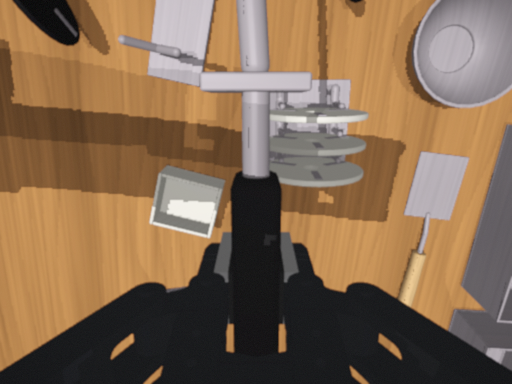

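View pics/s5.png

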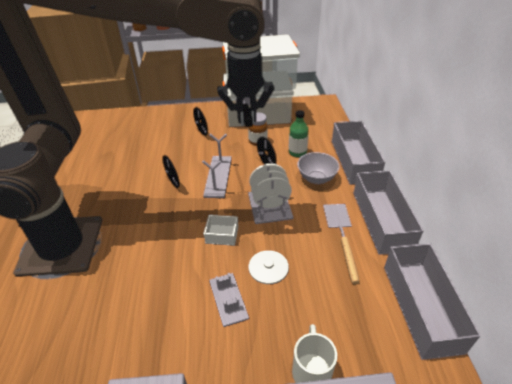

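Emit:
play_rows(increments="-0.02 -0.025 0.02 0;-0.045 -0.045 0.03 0;-0.045 -0.045 0.03 0;-0.045 -0.045 0.03 0")

```text
time: 7.02
eef_pos: [0.4857, 0.028, 0.2702]
tcp_rot: [0.683, 0.73, 0.001, 0.001]
contact_force: [0.9, 0.4, -1.3]
opening: 0.199
```

Run:
```python
from h import *
m,im=snap('wrist','w6')
plan(0.515,0.08,0.30,1.64)
cv2.imwrite('pics/c6.png',cv2.resize(im[60:280,270:430,::-1],None,fx=3.4*.75,fy=2.55,interpolation=cv2.INTER_CUBIC))
```

```text
t 7.08 pos [0.486  0.0283 0.2704] yaw 1.6381 F [-0.35 -0.01 -1.89] T [-0.107 -0.053 -0.033] open 0.196
shift [ 0.0497  0.0325 -0.0296] roll -0.0019
```

View pics/w6.png

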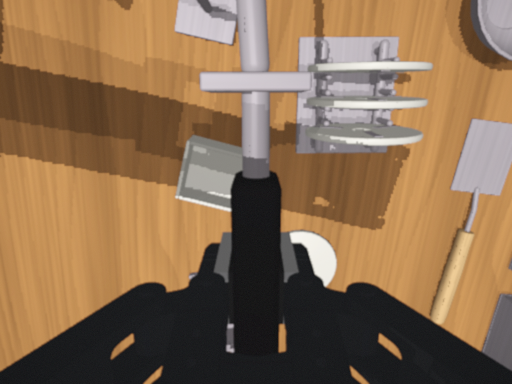

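View pics/c6.png

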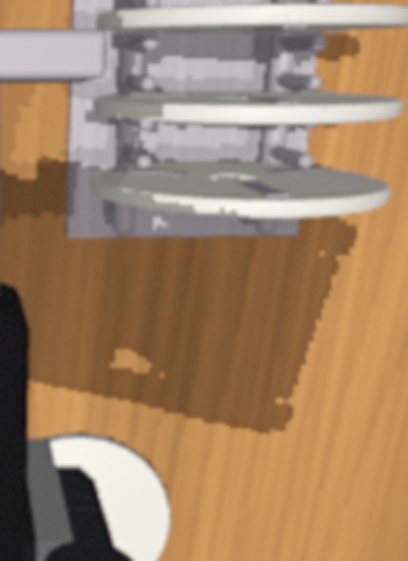

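Run:
```python
from h import *
m,im=load('w6')
cv2.imwrite('pics/c7.png',cv2.resize(im[25:165,285:445,::-1],None,fx=4.8,fy=4.2,interpolation=cv2.INTER_CUBIC))
```

```text
(no output)
```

View pics/c7.png

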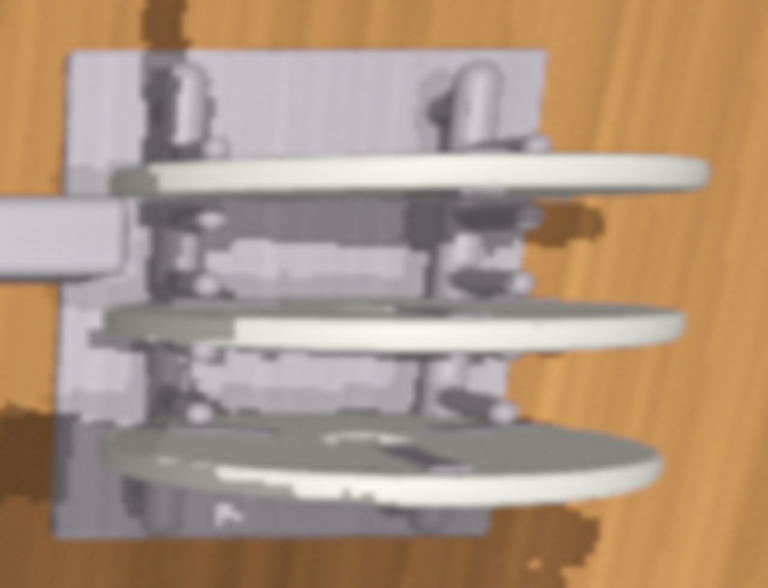

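```bash
cat > rk.py <<'E'
from h import *
m,_=load('w6')
f=lambda p:[285+(p[0]+.5)/4.8-.5,25+(p[1]+.5)/4.2-.5]
rk=onz(m,[f(p) for p in [(70,50),(546,50),(488,537),(52,537)]],0.008)
c=rk.mean(0); print('centre',c)
d=(rk[0]+rk[1]-rk[2]-rk[3])[:2]; e=(rk[1]+rk[2]-rk[0]-rk[3])[:2]
print(np.linalg.norm(d)/2,np.arctan2(d[1],d[0]),np.linalg.norm(e)/2,np.arctan2(e[1],e[0])+np.pi/2)
ya=1.64; v=np.array([np.cos(ya),np.sin(ya)]); n=np.array([-v[1],v[0]])
for a,b in [((217,146),(540,143)),((210,218),(531,215)),((207,284),(522,282)),((200,410),(505,410))]:
    q=onz(m,[f(a),f(b)],.065)[:,:2]; e=q[1]-q[0]; print('pins',((q-c[:2])@v).round(4),((q-c[:2])@n).round(4),'mid',q.mean(0).round(4),'lat',((q.mean(0)-c[:2])@n).round(4),np.linalg.norm(e),'yaw',np.arctan2(e[1],e[0])+np.pi/2)
for a,b in [((108,180),(711,172)),((103,325),(686,325)),((98,450),(662,460))]:
    q=onz(m,[f(a),f(b)],.079)[:,:2]; e=q[1]-q[0]; print('disc',((q-c[:2])@v).round(4),((q-c[:2])@n).round(4),'mid',q.mean(0).round(4),'lat',((q.mean(0)-c[:2])@n).round(4),np.linalg.norm(e),'yaw',np.arctan2(e[1],e[0])+np.pi/2)
E
python3 rk.py
```

```text
centre [0.58478838 0.09201014 0.008     ]
0.12992036112238659 1.6433146879237488 0.10997718885415803 1.6364521097480393
pins [0.0381 0.0385] [ 0.0315 -0.0334] mid [0.5831 0.1303] lat -0.0009 0.06494812624497648 yaw 1.6466566975979686
pins [0.0224 0.0228] [ 0.032  -0.0335] mid [0.5839 0.1146] lat -0.0007 0.06546107632963188 yaw 1.6467586121443951
pins [0.0075 0.0077] [ 0.0317 -0.0334] mid [0.5851 0.0997] lat -0.0008 0.06510809413797511 yaw 1.6434918118949577
pins [-0.0219 -0.0222] [ 0.0315 -0.0332] mid [0.5872 0.0701] lat -0.0009 0.06472119938243495 yaw 1.636304083167956
disc [0.0303 0.0316] [ 0.0552 -0.0618] mid [0.586  0.1231] lat -0.0033 0.11705444436806993 yaw 1.6509798071786044
disc [-0.001  -0.0014] [ 0.0549 -0.0618] mid [0.5883 0.091 ] lat -0.0034 0.11672070112765995 yaw 1.6364370487658544
disc [-0.0295 -0.0323] [ 0.0548 -0.0614] mid [0.5902 0.0614] lat -0.0033 0.11619698444141754 yaw 1.6160580031762857
```

Run:
```python
from h import *
m,im=load('w6'); s=ctrl.get_state(); Rt=R.from_quat(s['tcp_rot']).as_matrix(); p=s['eef_pos']
def tp(x,y,z): # skewer coords (z up) -> world; tool x fwd, z down
    return p+Rt@np.array([x+.0009,-y,-(.021+z)])
for nm,q in [('guard front top',(.076,0,.011)),('gf R',(.076,-.018,.011)),('gf L',(.076,.018,.011)),('guard rear bot L',(.07,.018,-.011)),('guard rear top',(.07,0.018,.011)),('neck/handle',(.04,0,.012)),('shaft .1',(.1,.0017,0)),('shaft .1 R',(.1,-.0033,0)),('shaft .1 L',(.1,.0067,0)),('handle rear top',(-.04,0,.012))]:
    print(nm,proj(m,[tp(*q)]).round(1))
g=im.astype(int).sum(2)//3
print([(v,int(g[v,225])) for v in range(62,100)]); print([(u,int(g[80,u])) for u in list(range(195,206))+list(range(304,318))])
for v in (5,30,55): print(v,[(u,int(g[v,u])) for u in range(228,280)])
print([(v,int(g[v,256])) for v in range(160,190)],[(v,int(g[v,256])) for v in range(340,360)])
```

```text
guard front top [[257.9  74.8]]
gf R [[315.7  74.7]]
gf L [[200.1  74.9]]
guard rear bot L [[210.   92.6]]
guard rear top [[201.1  94.9]]
neck/handle [[257.9 186.2]]
shaft .1 [[252.4  -3. ]]
shaft .1 R [[268.   -3.1]]
shaft .1 L [[236.9  -3. ]]
handle rear top [[257.9 372.8]]
[(62, 155), (63, 154), (64, 154), (65, 154), (66, 154), (67, 154), (68, 154), (69, 155), (70, 150), (71, 144), (72, 162), (73, 183), (74, 202), (75, 209), (76, 210), (77, 210), (78, 210), (79, 209), (80, 209), (81, 208), (82, 207), (83, 207), (84, 207), (85, 208), (86, 208), (87, 206), (88, 197), (89, 176), (90, 141), (91, 103), (92, 103), (93, 123), (94, 131), (95, 132), (96, 132), (97, 131), (98, 132), (99, 131)]
[(195, 132), (196, 131), (197, 129), (198, 127), (199, 134), (200, 171), (201, 196), (202, 208), (203, 210), (204, 211), (205, 210), (304, 199), (305, 198), (306, 198), (307, 199), (308, 197), (309, 188), (310, 168), (311, 156), (312, 182), (313, 191), (314, 180), (315, 167), (316, 130), (317, 102)]
5 [(228, 200), (229, 206), (230, 208), (231, 207), (232, 204), (233, 204), (234, 205), (235, 198), (236
[... 1630 characters left out ...]
26), (268, 117), (269, 125), (270, 130), (271, 133), (272, 134), (273, 135), (274, 135), (275, 133), (276, 133), (277, 134), (278, 137), (279, 139)]
[(160, 98), (161, 98), (162, 98), (163, 99), (164, 99), (165, 98), (166, 99), (167, 98), (168, 99), (169, 97), (170, 98), (171, 99), (172, 98), (173, 98), (174, 99), (175, 99), (176, 99), (177, 94), (178, 65), (179, 33), (180, 19), (181, 18), (182, 23), (183, 21), (184, 21), (185, 20), (186, 23), (187, 25), (188, 24), (189, 21)] [(340, 22), (341, 22), (342, 23), (343, 22), (344, 26), (345, 21), (346, 23), (347, 20), (348, 19), (349, 22), (350, 22), (351, 24), (352, 21), (353, 18), (354, 20), (355, 23), (356, 24), (357, 27), (358, 25), (359, 27)]
```

Run:
```python
from h import *
for n in ('w4','w6'):
    m,im=load(n); g=im.astype(int).sum(2)//3
    for v in (190,200,215): print(n,v,[(u,int(g[v,u])) for u in list(range(226,240))+list(range(274,288))])
    for v in (130,150,): print(n,v,[(u,int(g[v,u])) for u in list(range(236,250))+list(range(262,276))])
cv2.imwrite('pics/c8.png',cv2.resize(im[0:360,190:320,::-1],None,fx=2.2,fy=1.66*1,interpolation=cv2.INTER_CUBIC))
```

```text
w4 190 [(226, 156), (227, 156), (228, 155), (229, 148), (230, 102), (231, 44), (232, 14), (233, 16), (234, 19), (235, 21), (236, 17), (237, 17), (238, 15), (239, 18), (274, 20), (275, 20), (276, 17), (277, 19), (278, 13), (279, 17), (280, 28), (281, 70), (282, 101), (283, 112), (284, 111), (285, 110), (286, 111), (287, 111)]
w4 200 [(226, 162), (227, 164), (228, 168), (229, 162), (230, 120), (231, 54), (232, 19), (233, 14), (234, 17), (235, 15), (236, 17), (237, 18), (238, 20), (239, 18), (274, 15), (275, 21), (276, 17), (277, 13), (278, 13), (279, 17), (280, 40), (281, 83), (282, 107), (283, 111), (284, 112), (285, 111), (286, 110), (287, 111)]
w4 215 [(226, 155), (227, 155), (228, 154), (229, 147), (230, 116), (231, 63), (232, 23), (233, 15), (234, 18), (235, 14), (236, 18), (237, 18), (238, 17), (239, 16), (274, 19), (275, 15), (276, 19), (277, 17), (278, 15), (279, 14), (280, 50), (281, 97), (282, 111), (283, 110), (284, 110), (285, 110), (286, 111), (287, 110)]
w4 130 [(236, 73), (237, 72), (238, 73), (239, 74), (240, 74), (241, 74), (242, 75), (243, 77), (244, 79), (245, 83), (
[... 1454 characters left out ...]
5, 151), (286, 150), (287, 149)]
w6 130 [(236, 71), (237, 71), (238, 72), (239, 70), (240, 71), (241, 87), (242, 125), (243, 145), (244, 155), (245, 161), (246, 165), (247, 167), (248, 170), (249, 172), (262, 153), (263, 149), (264, 144), (265, 139), (266, 132), (267, 122), (268, 108), (269, 88), (270, 75), (271, 71), (272, 71), (273, 70), (274, 72), (275, 72)]
w6 150 [(236, 120), (237, 121), (238, 121), (239, 120), (240, 121), (241, 121), (242, 128), (243, 142), (244, 153), (245, 160), (246, 164), (247, 168), (248, 169), (249, 168), (262, 154), (263, 149), (264, 144), (265, 138), (266, 130), (267, 120), (268, 108), (269, 93), (270, 91), (271, 91), (272, 91), (273, 92), (274, 91), (275, 92)]
```

View pics/c8.png

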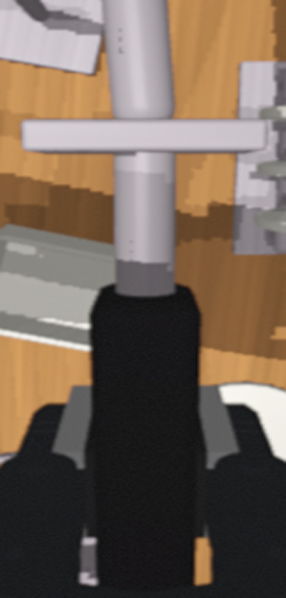

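View pics/t5.png

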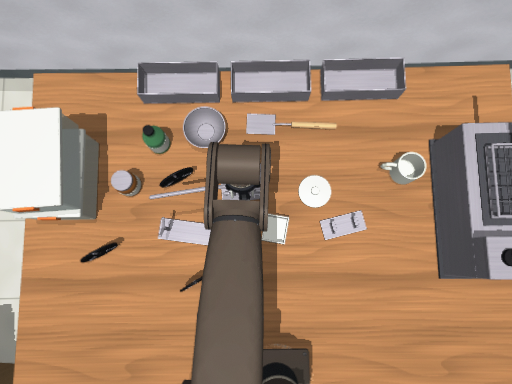

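Run:
```python
from h import *
from scipy.optimize import least_squares
m,im=load('w6'); s=ctrl.get_state(); Rt=R.from_quat(s['tcp_rot']).as_matrix(); p=s['eef_pos']
def tp(th,q):
    dx,dz,pit,dy,yw=th; x,y,z=q
    x,z=x*np.cos(pit)-z*np.sin(pit),z*np.cos(pit)+x*np.sin(pit)
    x,y=x*np.cos(yw)-y*np.sin(yw),y*np.cos(yw)+x*np.sin(yw)
    return p+Rt@np.array([x+dx,-(y+dy),-(z+dz)])
P=lambda th,q:proj(m,[tp(th,q)])[0]
def res(th):
    r=[P(th,(.076,0,.011))[1]-72.5,P(th,(.07,0,.011))[1]-90,
       P(th,(.076,.018,.011))[0]-199.8,P(th,(.076,-.018,.011))[0]-310.7,
       P(th,(-.04,0,.012))[1]-352.5, P(th,(.04,0,-.0))[1]-178 if 0 else 0]
    for x in (.035,.025):
        a=P(th,(x,.009,.012));b=P(th,(x,-.009,.012)); r+=[a[0]-230.7,b[0]-280.9]
    return np.array(r)
o=least_squares(res,[0.001,.021,0,0,0]); print(o.x,res(o.x).round(1))
print('front top',P(o.x,(.04,0,.012)),'front at neck top',P(o.x,(.04,0,.005)))
for z in(.021,.015,.010):
  for pit in (0,-.05): 
    f=lambda t:res([t[0],z,pit,t[1],t[2]]); q=least_squares(f,[0,0,0]); print(z,pit,q.x,q.cost,res([q.x[0],z,pit,*q.x[1:]]).round(1))
```

```text
[0.00249279 0.01307388 0.04160088 0.00066849 0.00225843] [-0.9  0.8 -0.1  0.1  0.1  0.   0.2 -0.3  0.9 -0.8]
front top [255.68712956 178.15737592] front at neck top [255.68249355 172.32675825]
0.021 0 [0.00326596 0.00064282 0.00271913] 152.60734927134976 [-5.7 -3.  -2.8  2.7 15.7  0.  -1.2  1.2 -0.5  0.6]
0.021 -0.05 [0.0032111  0.00063043 0.00296446] 203.79089726581748 [-6.5 -4.5 -0.9  0.8 18.5  0.  -0.9  0.8 -0.2  0.4]
0.015 0 [0.00250473 0.00065697 0.0024712 ] 20.189504037322322 [-2.5 -0.9  0.4 -0.4  5.7  0.   0.  -0.1  0.7 -0.6]
0.015 -0.05 [0.0023878  0.00064705 0.00266517] 47.64060347708772 [-3.2 -2.2  2.1 -2.1  8.3  0.   0.4 -0.5  1.  -0.8]
0.01 0 [0.00182435 0.00066758 0.00229028] 13.650518408006596 [ 0.1  0.8  2.8 -2.7 -2.   0.   1.  -1.1  1.7 -1.6]
0.01 -0.05 [0.00165795 0.00065927 0.0024507 ] 24.291249765720103 [-0.5 -0.3  4.4 -4.3  0.6  0.   1.3 -1.4  1.9 -1.8]
```

Run:
```python
from h import *
from scipy.optimize import least_squares
m,im=load('w6'); s=ctrl.get_state(); Rt=R.from_quat(s['tcp_rot']).as_matrix(); p=s['eef_pos']
def tp(th,q):
    dx,dz,pit,dy,yw=th; x,y,z=q
    x,z=x*np.cos(pit)-z*np.sin(pit),z*np.cos(pit)+x*np.sin(pit)
    x,y=x*np.cos(yw)-y*np.sin(yw),y*np.cos(yw)+x*np.sin(yw)
    return p+Rt@np.array([x+dx,-(y+dy),-(z+dz)])
P=lambda th,q:proj(m,[tp(th,q)])[0]
def res(th):
    r=[P(th,(.076,0,.011))[1]-72.5,P(th,(.07,0,.011))[1]-89.7,
       P(th,(.076,.018,.011))[0]-199.8,P(th,(.076,-.018,.011))[0]-310.7]
    for x in (.035,.025):
        a=P(th,(x,.009,.012));b=P(th,(x,-.009,.012)); r+=[a[0]-230.7,b[0]-280.9]
    # neck width at v=130: 241.5..268.5
    a=P(th,(.057,.005,0));b=P(th,(.057,-.005,0)); r+=[a[0]-241.4,b[0]-269]
    return np.array(r)
for dz in (.024,.021,.018,.015):
  for pit in (0,-.03,-.06):
    f=lambda t:res([t[0],dz,pit,t[1],t[2]]); q=least_squares(f,[0,0,0]); th=[q.x[0],dz,pit,*q.x[1:]]; print(dz,pit,q.x.round(4),round(q.cost,2),res(th).round(1),'ft',P(th,(.04,0,.012))[1].round(1),P(th,(.04,0,.0))[1].round(1))
m2,im2=load('w6'); g=im2.astype(int)
print([(v,g[v,240].tolist()) for v in range(174,196)])
```

```text
0.024 0 [0.0019 0.0007 0.0025] 24.78 [-1.4  2.  -4.3  4.  -1.9  1.7 -1.1  1.1 -0.3  0.7] ft 185.9 176.2
0.024 -0.03 [0.0017 0.0007 0.0026] 14.09 [-1.3  1.7 -3.   2.8 -1.6  1.4 -0.9  1.  -0.1  0.5] ft 184.7 176.1
0.024 -0.06 [0.0014 0.0007 0.0026] 7.0 [-1.1  1.4 -1.8  1.6 -1.4  1.2 -0.8  0.8  0.1  0.3] ft 183.3 175.9
0.021 0 [0.002  0.0007 0.0026] 9.97 [-1.2  1.6 -2.6  2.4 -1.2  1.  -0.5  0.5  0.1  0.4] ft 183.2 174.0
0.021 -0.03 [0.0017 0.0007 0.0026] 4.3 [-1.1  1.3 -1.5  1.2 -1.   0.8 -0.3  0.3  0.3  0.2] ft 182.0 173.9
0.021 -0.06 [0.0015 0.0007 0.0027] 1.72 [-1.   1.1 -0.3  0.1 -0.8  0.6 -0.2  0.2  0.5  0. ] ft 180.7 173.7
0.018 0 [0.002  0.0007 0.0027] 2.69 [-1.1  1.2 -1.1  0.9 -0.6  0.4  0.1 -0.1  0.4  0.1] ft 180.6 171.8
0.018 -0.03 [0.0017 0.0007 0.0027] 1.31 [-1.   1.   0.  -0.2 -0.4  0.2  0.3 -0.3  0.6 -0.1] ft 179.5 171.8
0.018 -0.06 [0.0015 0.0007 0.0028] 2.59 [-0.8  0.7  1.1 -1.3 -0.2 -0.   0.4 -0.4  0.8 -0.3] ft 178.3 171.6
0.015 0 [0.002  0.0007 0.0027] 1.85 [-0.9  0.9  0.4 -0.6  0.  -0.2  0.7 -0.7  0.7 -0.2] ft 178.2 169.8
0.015 -0.03 [0.0017 0.0007 0.0028] 4.17 [-0.8  0.7  1.4 -1.6  0.2 -0.4  0.8 -0.8  0.9 -0.4] ft 177.1 169.7
0.015 -0.06 [0.0015 0.0007 0.0028] 8.77 [-0.7  0.4  2.4 -2.6  0.4 -0.6  1.  -1.   1.  -0.6] ft 175.9 169.6
[(174, [16, 17, 17]), (175, [22, 21, 20]), (176, [22, 21, 22]), (177, [21, 22, 21]), (178, [22, 21, 20]), (179, [20, 19, 20]), (180, [21, 20, 20]), (181, [21, 21, 22]), (182, [22, 22, 22]), (183, [22, 22, 23]), (184, [23, 23, 24]), (185, [22, 22, 22]), (186, [24, 24, 24]), (187, [25, 23, 24]), (188, [22, 21, 21]), (189, [22, 23, 24]), (190, [26, 26, 26]), (191, [22, 21, 23]), (192, [25, 25, 29]), (193, [25, 25, 28]), (194, [22, 24, 24]), (195, [26, 26, 27])]
```

Emit:
play_rows(increments="0 0 0 0.15;0 0 0 0.32;0 0 0 0.5;0 0 0 0.65;0 0 0 0.7")

```text
time: 7.7
eef_pos: [0.486, 0.0289, 0.2701]
tcp_rot: [0.892, 0.452, 0.0, 0.0]
contact_force: [-0.3, 0.0, -1.9]
opening: 0.198
```

Emit:
play_rows(increments="0 0 0 0;0 0 0 0")

```text
time: 7.95
eef_pos: [0.4856, 0.0287, 0.2698]
tcp_rot: [0.892, 0.453, 0.0, 0.0]
contact_force: [0.1, -0.3, -2.6]
opening: 0.197
```

Run:
```python
from h import *
plan(0.515,0.08,0.30,1.64)
m,a=snap('top','t7'); m,b=snap('side','s7')
plan(0.515,0.08,0.30,1.64)
cv2.imwrite('pics/c9.png',np.hstack([cv2.resize(x[90:240,120:290,::-1],None,fx=2.3,fy=2.3) if i==0 else cv2.resize(x[60:210,190:360,::-1],None,fx=2.3,fy=2.3) for i,x in enumerate((a,b))]))
```

```text
t 7.95 pos [0.4856 0.0287 0.2698] yaw 0.9401 F [ 0.05 -0.26 -2.6 ] T [-0.056  0.029  0.052] open 0.197
shift [ 0.0588 -0.0065 -0.0302] roll -0.6999
t 8.05 pos [0.4854 0.0286 0.2696] yaw 0.9395 F [-0.42  0.02 -0.98] T [-0.078  0.059 -0.024] open 0.196
shift [ 0.059  -0.0065 -0.0304] roll -0.7005
```

View pics/c9.png

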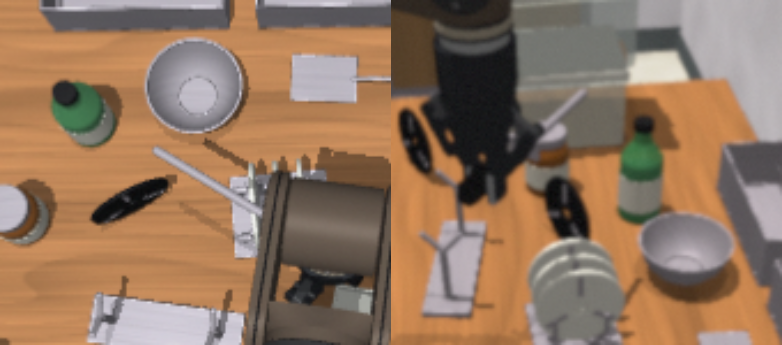

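Run:
```python
from h import *
m,a=load('top' and 't7'); m2,b=load('s7')
cv2.imwrite('pics/c10.png',np.hstack([cv2.resize(a[145:190,180:240,::-1],(420,315),interpolation=cv2.INTER_CUBIC),cv2.resize(b[92:128,240:288,::-1],(420,315),interpolation=cv2.INTER_CUBIC)]))
```

```text
(no output)
```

View pics/c10.png

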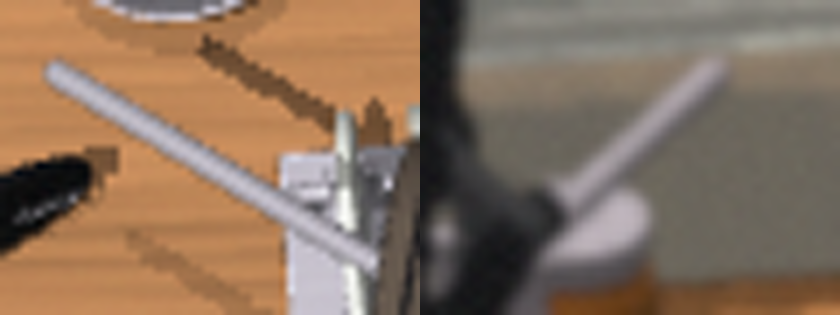

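Run:
```python
from h import *
mt,_=load('t7'); ms,_=load('s7'); s=ctrl.get_state()
ft=lambda p:[180+(p[0]+.5)/7-.5,145+(p[1]+.5)/7-.5]; fs=lambda p:[240+(p[0]+.5)/8.75-.5,92+(p[1]+.5)/8.75-.5]
r=lambda m,p:(lambda o,d:(o,d[0]))(*ray(m,[p]))
a,b=r(mt,ft((53,72))),r(ms,fs((298,67)))
X=tri([a,b]); print('tip',X, proj(mt,[X])-ft((53,72)),proj(ms,[X])-fs((298,67)))
# other: plane from top line and plane from side line -> shaft direction
t2=r(mt,ft((370,258))); s2=r(ms,fs((150,200)))
n1=np.cross(a[1],t2[1]); n2=np.cross(b[1],s2[1]); d=np.cross(n1,n2); d/=np.linalg.norm(d); d*=np.sign(d[0])
print('dir',d,'yaw',np.arctan2(d[1],d[0]),'pitch',np.arcsin(d[2]))
Rt=R.from_quat(s['tcp_rot']).as_matrix(); print('tip in tool',Rt.T@(X-s['eef_pos'])); print('dir in tool',Rt.T@d)
```

```text
tip [0.60960242 0.2170051  0.28127401] [[-0.00131869 -0.05108869]] [[-0.04481268  0.01218309]]
dir [ 0.52887175  0.84541658 -0.0746021 ] yaw 1.0117834018166443 pitch -0.074671470117745
tip in tool [ 0.22541116 -0.01099342 -0.01164073]
dir in tool [ 0.9946023  -0.07202272  0.07469263]
```

```bash
cat > th.py <<'E'
from h import *
import sys
C=np.array([.5855,.092]); YA=1.641
def target(X,slope=-.045,tip=(.2279,-.0112,-.0115),b=.072,dz=0,dn=0,z0=.079):
    v=np.array([np.cos(YA),np.sin(YA)]); n=np.array([-v[1],v[0]])
    T=np.r_[C+v*X+n*dn, z0+slope*X+dz]; yaw=YA-b
    x=np.array([np.cos(yaw),np.sin(yaw),0]); z=np.array([0,0,-1.]); y=np.cross(z,x)
    return T-np.c_[x,y,z]@np.array(tip),yaw
if __name__=='__main__':
    X=float(sys.argv[1]); up=float(sys.argv[2]) if len(sys.argv)>2 else 0
    p,yaw=target(X); print('target',p.round(4),yaw); plan(p[0],p[1],p[2]+up,yaw)
E
python3 th.py -0.065 0.1;python3 th.py -0.065 0.
```

```text
target [ 0.6009 -0.2008  0.0704] 1.569
t 8.05 pos [0.4854 0.0286 0.2696] yaw 0.9395 F [-0.42  0.02 -0.98] T [-0.078  0.059 -0.024] open 0.196
shift [-0.117   0.2285  0.0992] roll -0.6295
target [ 0.6009 -0.2008  0.0704] 1.569
t 8.05 pos [0.4854 0.0286 0.2696] yaw 0.9395 F [-0.42  0.02 -0.98] T [-0.078  0.059 -0.024] open 0.196
shift [-0.117   0.2285  0.1992] roll -0.6295
```

Emit:
play_rows(increments="-0.023 0.045 0 -0.13;-0.047 0.09 0.01 -0.26;-0.07 0.137 0.03 -0.39;-0.094 0.183 0.06 -0.52;-0.117 0.2285 0.09 -0.6295", newtons=120)

```text
time: 8.68
eef_pos: [0.6015, -0.2028, 0.1789]
tcp_rot: [0.707, 0.708, 0.0, 0.001]
contact_force: [0.5, 0.1, -1.8]
opening: 0.194
```

Emit:
play_rows(increments="0 0 0 0;0 0 0 0;0 0 0 0")

```text
time: 9.05
eef_pos: [0.601, -0.2002, 0.1813]
tcp_rot: [0.708, 0.707, 0.001, 0.001]
contact_force: [0.3, -0.4, -2.3]
opening: 0.198
```

```bash
python3 th.py -0.065
python3 - <<'E'
from h import *
m,a=snap('top','t8'); m,b=snap('side','s8')
cv2.imwrite('pics/c11.png',np.hstack([cv2.resize(a[130:280,190:360,::-1],None,fx=2.3,fy=2.3),cv2.resize(b[130:280,170:340,::-1],None,fx=2.3,fy=2.3)]))
E
```

```text
target [ 0.6009 -0.2008  0.0704] 1.569
t 9.05 pos [ 0.601  -0.2002  0.1813] yaw 1.5692 F [ 0.28 -0.41 -2.32] T [-0.08   0.038  0.031] open 0.198
shift [-0.0004 -0.0005  0.1109] roll 0.0002
```

View pics/c11.png

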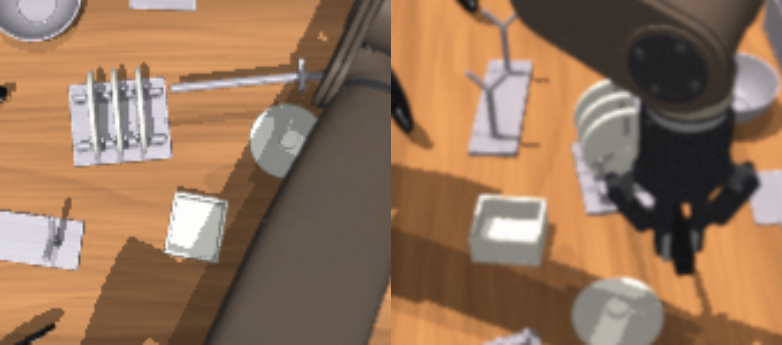

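Emit:
play_rows(increments="0 -0.0005 0.03 0;0 -0.0005 0.07 0;0 -0.0005 0.1 0;0 -0.0005 0.111 0;0 -0.0005 0.111 0")

```text
time: 9.78
eef_pos: [0.6001, -0.2006, 0.0689]
tcp_rot: [0.708, 0.706, 0.0, 0.0]
contact_force: [0.1, 0.1, -1.9]
opening: 0.194
```

Emit:
play_rows(increments="0 0 0 0;0 0 0 0")

```text
time: 10.02
eef_pos: [0.6011, -0.2015, 0.0704]
tcp_rot: [0.708, 0.706, 0.0, 0.002]
contact_force: [0.4, 0.2, -1.6]
opening: 0.194
```

```bash
python3 th.py -0.065
python3 - <<'E'
from h import *
m,a=snap('top','t9')
cv2.imwrite('pics/c12.png',cv2.resize(a[150:210,210:330,::-1],None,fx=6,fy=6,interpolation=cv2.INTER_CUBIC))
s=ctrl.get_state(); Rt=R.from_quat(s['tcp_rot']).as_matrix()
f=lambda p:((p[0]-210+.5)*6-.5,(p[1]-150+.5)*6-.5)
for q in [(.2279,-.0112,-.0115),(.15,-.0055,-.0145),(.09,-.001,-.017)]:
    X=s['eef_pos']+Rt@np.array(q); print(q,np.round(f(proj(m,[X])[0]),1))
from th import C,YA
v=np.array([np.cos(YA),np.sin(YA)])
for x in (-.065,-.03,0,.03): print(x,np.round(f(proj(m,[np.r_[C+v*x,.079]])[0]),1),np.round(f(proj(m,[np.r_[C+v*x,.134]])[0]),1))
E
```

```text
target [ 0.6009 -0.2008  0.0704] 1.569
t 10.03 pos [ 0.6011 -0.2015  0.0704] yaw 1.5683 F [ 0.37  0.22 -1.64] T [-0.128  0.004  0.011] open 0.194
shift [ 0.0007 -0.0003 -0.    ] roll -0.0007
(0.2279, -0.0112, -0.0115) [324.3 158.5]
(0.15, -0.0055, -0.0145) [485.4 143.6]
(0.09, -0.001, -0.017) [610.1 131.7]
-0.065 [323.  159.7] [323.8 138.3]
-0.03 [251.2 165.8] [248.9 144.7]
0 [189.6 171.1] [184.6 150.1]
0.03 [128.  176.3] [120.4 155.6]
```

View pics/c12.png

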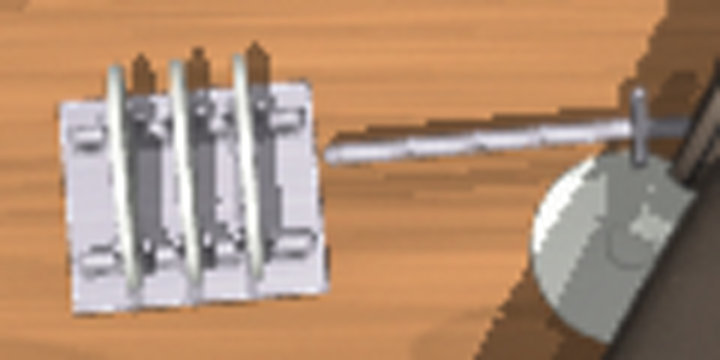

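Run:
```python
from h import *
m,a=load('t9'); f=lambda p:((p[0]-210+.5)*6-.5,(p[1]-150+.5)*6-.5)
from th import C,YA
v=np.array([np.cos(YA),np.sin(YA)]);n=np.array([-v[1],v[0]]); c0=np.array([.5848,.0920])
for q in [(.065,-.055),(-.065,-.055),(-.065,.055),(.065,.055),(0,0)]: print(np.round(f(proj(m,[np.r_[c0+v*q[0]+n*q[1],.008]])[0]),1))
# pins/discs silhouettes
th=np.linspace(0,2*np.pi,721)
for x in (-.03,0,.03):
  for dx in (-.003,.003):
    P=np.c_[(C+v*(x+dx))[None]+np.outer(.055*np.cos(th),n),.079+.055*np.sin(th)]; q=proj(m,P); print(x,dx,'vmin',np.round(f(q[q[:,1].argmin()]),1),'vmax',np.round(f(q[q[:,1].argmax()]),1))
g=a.astype(int).sum(2)//3
```

```text
[ 60.9 102.6]
[312.8  81.2]
[331.5 292.4]
[ 76.6 314.2]
[195.4 197. ]
-0.03 -0.003 vmin [247.7  52.1] vmax [267.  278.2]
-0.03 0.003 vmin [235.3  53.1] vmax [254.6 279.3]
0 -0.003 vmin [185.9  57.3] vmax [205.4 283.5]
0 0.003 vmin [173.5  58.4] vmax [193.  284.5]
0.03 -0.003 vmin [124.1  62.5] vmax [143.7 288.7]
0.03 0.003 vmin [111.7  63.6] vmax [131.3 289.8]
```

Run:
```python
from h import *
m,a=load('t9'); hsv=cv2.cvtColor(a,cv2.COLOR_RGB2HSV); S=hsv[:,:,1].astype(float)
from th import C,YA
v=np.array([np.cos(YA),np.sin(YA)])
pts=[]
for u in range(266,311,4):
    col=S[165:182,u]; w=np.clip((col.max()*.8-col),0,None)
    print(u,col.astype(int).tolist(),np.round((w*np.arange(165,182)).sum()/w.sum(),2))
    pts.append(proj(m,[np.r_[C+v*0,.079]]))
for x in (-.08,-.12,-.16,-.2): print(x,proj(m,[np.r_[C+v*x,.079-.045*x]]).round(2),proj(m,[np.r_[C+v*x,.079]]).round(2))
```

```text
266 [136, 137, 137, 138, 140, 137, 138, 139, 110, 15, 12, 10, 82, 135, 139, 137, 138] 175.18
270 [136, 135, 137, 138, 137, 135, 138, 133, 69, 13, 8, 10, 119, 136, 136, 135, 137] 174.77
274 [136, 136, 137, 139, 137, 136, 135, 123, 42, 14, 9, 16, 135, 136, 137, 136, 137] 174.61
278 [134, 136, 138, 138, 137, 136, 137, 81, 13, 10, 10, 88, 138, 140, 137, 136, 137] 173.97
282 [134, 134, 138, 138, 139, 134, 134, 63, 16, 9, 12, 125, 136, 138, 139, 138, 135] 173.73
286 [135, 137, 139, 136, 137, 134, 123, 40, 14, 8, 42, 138, 136, 137, 136, 136, 137] 173.5
290 [136, 138, 137, 135, 136, 134, 84, 12, 9, 10, 93, 137, 137, 135, 136, 137, 136] 172.95
294 [137, 138, 138, 137, 135, 132, 62, 13, 8, 14, 138, 138, 137, 137, 135, 135, 137] 172.72
298 [136, 136, 136, 138, 135, 106, 19, 14, 14, 52, 138, 139, 136, 134, 139, 135, 137] 172.32
302 [137, 136, 138, 138, 136, 86, 14, 8, 9, 102, 135, 136, 137, 136, 127, 39, 3] 174.95
306 [137, 137, 139, 137, 131, 44, 14, 9, 16, 135, 136, 125, 35, 4, 5, 4, 8] 175.97
310 [137, 137, 139, 138, 109, 15, 14, 12, 49, 136, 85, 8, 8, 10, 11, 10, 10] 175.83
-0.08 [[268.57 175.54]] [[268.55 175.76]]
-0.12 [[282.33 174.25]] [[282.24 174.6 ]]
-0.16 [[296.12 172.96]] [[295.93 173.43]]
-0.2 [[309.97 171.66]] [[309.63 172.25]]
```

Emit:
play_rows(increments="0.005 -0.002 0.0002 0;0.012 -0.0026 0.0005 0;0.019 -0.003 0.0009 0;0.024 -0.0035 0.0011 0;0.024 -0.0035 0.0011 0")

```text
time: 10.7
eef_pos: [0.5965, -0.1764, 0.0673]
tcp_rot: [0.708, 0.706, -0.0, -0.0]
contact_force: [0.9, 0.2, -2.6]
opening: 0.194
```

Emit:
play_rows(increments="0.001 0 0 0;0.002 -0.0001 0.0001 0;0.003 -0.0002 0.0001 0;0.004 -0.0003 0.0002 0;0.004 -0.0003 0.0002 0")

```text
time: 11.32
eef_pos: [0.5963, -0.1729, 0.0672]
tcp_rot: [0.708, 0.706, 0.0, -0.0]
contact_force: [0.2, 0.1, -1.0]
opening: 0.194
```

```bash
python3 th.py -0.037
python3 - <<'E'
from h import *
m,a=snap('top','t10'); m,b=snap('side','s10')
cv2.imwrite('pics/c13.png',np.hstack([cv2.resize(a[150:200,215:285,::-1],(560,400),interpolation=cv2.INTER_CUBIC),cv2.resize(b[150:230,230:300,::-1],(240,274))[:274].repeat(1,0) if 0 else cv2.resize(b[155:225,235:277,::-1],(240,400))]))
E
```

```text
target [ 0.5989 -0.1728  0.0692] 1.569
t 11.32 pos [ 0.5963 -0.1729  0.0672] yaw 1.5684 F [ 0.25  0.06 -1.03] T [-0.104 -0.026 -0.014] open 0.194
shift [ 0.0001  0.0026 -0.002 ] roll -0.0006
```

View pics/c13.png

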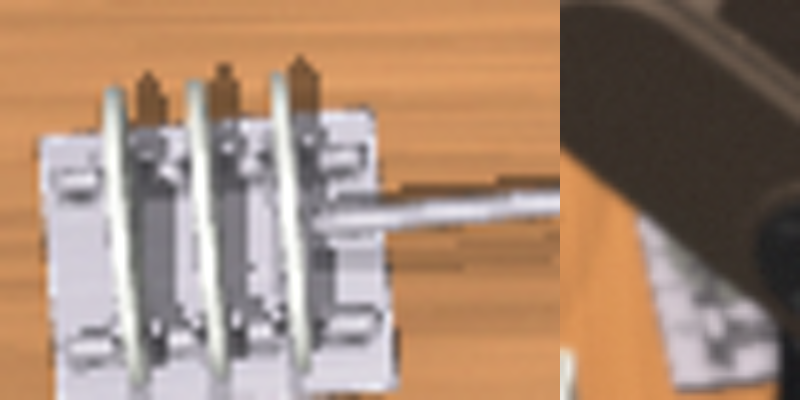

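Emit:
play_rows(increments="0 0 0 0;0 0 0 0")

```text
time: 11.68
eef_pos: [0.5963, -0.173, 0.0672]
tcp_rot: [0.708, 0.706, 0.0, 0.0]
contact_force: [0.1, 1.0, -1.4]
opening: 0.193
```

Emit:
play_rows(increments="0 0 0 0")

```text
time: 11.8
eef_pos: [0.5963, -0.173, 0.0672]
tcp_rot: [0.708, 0.706, 0.0, -0.0]
contact_force: [-0.9, 0.1, -1.6]
opening: 0.196
```

```bash
python3 th.py -0.037
python3 - <<'E'
from h import *
m,a=load('t10'); S=cv2.cvtColor(a,cv2.COLOR_RGB2HSV)[:,:,1].astype(float)
from th import C,YA
v=np.array([np.cos(YA),np.sin(YA)]); uu=[];vv=[]
for u in range(266,306,2):
    col=S[166:182,u]; w=np.clip(.8*135-col,0,None); w[(col<6)]=0
    uu.append(u); vv.append((w*np.arange(166,182)).sum()/w.sum())
ax=np.array([proj(m,[np.r_[C+v*x,.079-.045*x]])[0] for x in np.linspace(-.07,-.2,14)])
print((np.array(vv)-np.interp(uu,ax[:,0],ax[:,1])).round(2))
E
```

```text
target [ 0.5989 -0.1728  0.0692] 1.569
t 11.8 pos [ 0.5963 -0.173   0.0672] yaw 1.5683 F [-0.88  0.13 -1.58] T [-0.108 -0.015  0.016] open 0.196
shift [ 0.0002  0.0026 -0.002 ] roll -0.0007
[0.59 0.42 0.5  0.55 0.59 0.64 0.53 0.51 0.48 0.53 0.71 0.66 0.44 0.57
 0.58 0.67 0.85 0.74 3.05 4.24]
```

Emit:
play_rows(increments="0 0.0012 -0.002 0;0 0.0012 -0.002 0;0 0.0012 -0.002 0")

```text
time: 12.18
eef_pos: [0.5976, -0.173, 0.0693]
tcp_rot: [0.708, 0.706, 0.0, 0.0]
contact_force: [-0.0, 0.3, -1.3]
opening: 0.194
```

Emit:
play_rows(increments="0.001 -0.0001 0 0;0.002 -0.0001 0.0001 0;0.003 -0.0002 0.0001 0;0.004 -0.0003 0.0002 0;0.004 -0.0003 0.0002 0")

```text
time: 12.8
eef_pos: [0.5972, -0.1688, 0.069]
tcp_rot: [0.708, 0.706, -0.0, -0.0]
contact_force: [0.6, 0.4, -1.9]
opening: 0.194
```

Emit:
play_rows(increments="0.001 -0.0001 0 0;0.002 -0.0001 0.0001 0;0.003 -0.0002 0.0001 0;0.004 -0.0003 0.0002 0;0.004 -0.0003 0.0002 0")

```text
time: 13.42
eef_pos: [0.5969, -0.1649, 0.0688]
tcp_rot: [0.708, 0.706, -0.0, -0.0]
contact_force: [0.3, -1.9, -1.7]
opening: 0.196
```

```bash
python3 th.py -0.029
```

```text
target [ 0.5983 -0.1648  0.0688] 1.569
t 13.43 pos [ 0.5969 -0.1649  0.0688] yaw 1.5684 F [ 0.31 -1.88 -1.73] T [-0.052 -0.03  -0.01 ] open 0.196
shift [ 0.      0.0014 -0.    ] roll -0.0006
```

Emit:
play_rows(increments="0.001 -0.0001 0 0;0.002 -0.0001 0.0001 0;0.003 -0.0002 0.0001 0;0.003 -0.0002 0.0001 0")

```text
time: 13.92
eef_pos: [0.5967, -0.1619, 0.0687]
tcp_rot: [0.708, 0.706, -0.0, -0.0]
contact_force: [-0.0, 0.5, -1.6]
opening: 0.194
```

```bash
python3 th.py -0.026
python3 - <<'E'
from h import *
m,a=snap('top','t11')
cv2.imwrite('pics/c14.png',cv2.resize(a[150:200,215:285,::-1],(784,560),interpolation=cv2.INTER_CUBIC))
E
```

```text
target [ 0.5981 -0.1619  0.0687] 1.569
t 13.93 pos [ 0.5967 -0.1619  0.0687] yaw 1.5684 F [-0.02  0.54 -1.63] T [-0.102  0.024  0.012] open 0.194
shift [0.     0.0014 0.    ] roll -0.0006
```

View pics/c14.png

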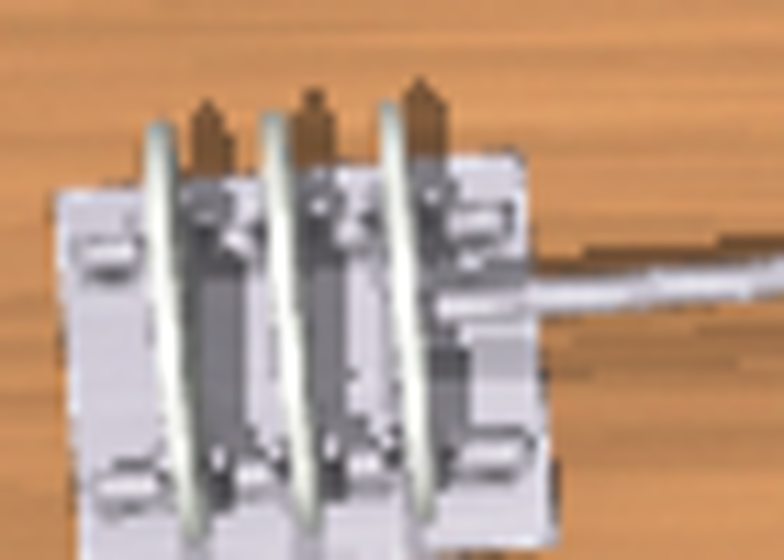

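Emit:
play_rows(increments="0.001 -0.0001 0 0;0.002 -0.0001 0.0001 0;0.003 -0.0002 0.0001 0;0.004 -0.0003 0.0002 0;0.004 -0.0003 0.0002 0")

```text
time: 14.6
eef_pos: [0.5964, -0.1579, 0.0685]
tcp_rot: [0.708, 0.706, -0.0, -0.0]
contact_force: [0.3, -0.1, -1.9]
opening: 0.198
```

Emit:
play_rows(increments="0.001 -0.0001 0 0;0.002 -0.0001 0.0001 0;0.003 -0.0002 0.0001 0;0.004 -0.0003 0.0002 0;0.004 -0.0003 0.0002 0")

```text
time: 15.22
eef_pos: [0.5961, -0.1539, 0.0683]
tcp_rot: [0.708, 0.706, -0.0, -0.0]
contact_force: [-0.1, 0.9, -2.0]
opening: 0.192
```

```bash
python3 th.py -0.018
python3 - <<'E'
from h import *
m,a=snap('top','t12')
cv2.imwrite('pics/c15.png',cv2.resize(a[150:200,215:285,::-1],(784,560),interpolation=cv2.INTER_CUBIC))
E
```

```text
target [ 0.5976 -0.1539  0.0683] 1.569
t 15.22 pos [ 0.5961 -0.1539  0.0683] yaw 1.5685 F [-0.13  0.86 -2.01] T [-0.056 -0.021 -0.039] open 0.192
shift [-0.      0.0014 -0.    ] roll -0.0005
```

View pics/c15.png

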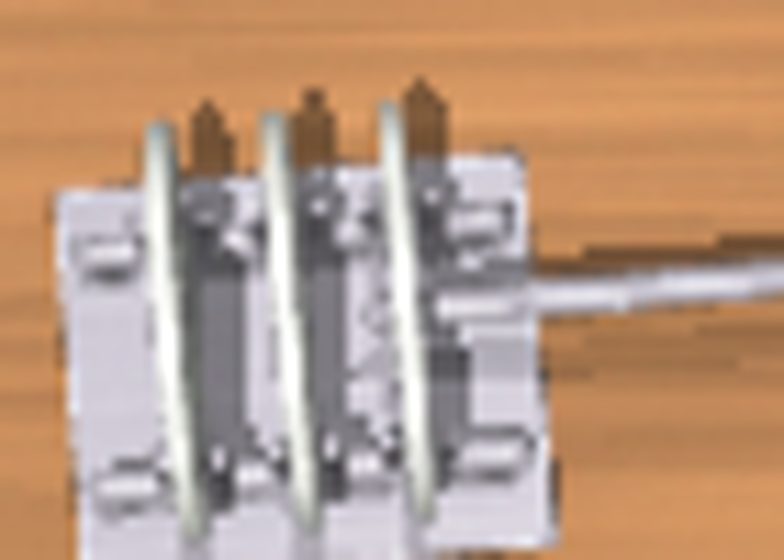

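Emit:
play_rows(increments="0.0015 -0.0001 0.0001 0;0.003 -0.0002 0.0001 0;0.0045 -0.0003 0.0002 0;0.006 -0.0004 0.0003 0;0.006 -0.0004 0.0003 0")

```text
time: 15.9
eef_pos: [0.5958, -0.1478, 0.068]
tcp_rot: [0.708, 0.706, -0.0, -0.0]
contact_force: [0.8, -0.3, -2.4]
opening: 0.195
```

Emit:
play_rows(increments="0.001 -0.0001 0 0;0.002 -0.0001 0.0001 0;0.003 -0.0002 0.0001 0;0.004 -0.0003 0.0002 0;0.004 -0.0003 0.0002 0")

```text
time: 16.52
eef_pos: [0.5955, -0.1439, 0.0678]
tcp_rot: [0.708, 0.706, -0.0, -0.0]
contact_force: [0.1, -1.0, -1.3]
opening: 0.194
```

Emit:
play_rows(increments="0.001 -0.0001 0 0;0.002 -0.0001 0.0001 0;0.003 -0.0002 0.0001 0;0.004 -0.0003 0.0002 0;0.004 -0.0003 0.0002 0")

```text
time: 17.15
eef_pos: [0.5952, -0.1399, 0.0676]
tcp_rot: [0.708, 0.706, -0.0, -0.0]
contact_force: [-0.3, -0.1, -2.0]
opening: 0.197
```

Emit:
play_rows(increments="0.001 -0.0001 0 0;0.002 -0.0001 0.0001 0;0.003 -0.0002 0.0001 0;0.004 -0.0003 0.0002 0;0.004 -0.0003 0.0002 0")

```text
time: 17.77
eef_pos: [0.5949, -0.1359, 0.0674]
tcp_rot: [0.708, 0.706, -0.0, -0.0]
contact_force: [-0.4, 0.1, -2.0]
opening: 0.193
```

Emit:
play_rows(increments="0.001 -0.0001 0 0;0.002 -0.0001 0.0001 0;0.003 -0.0002 0.0001 0;0.004 -0.0003 0.0002 0;0.004 -0.0003 0.0002 0")

```text
time: 18.4
eef_pos: [0.5946, -0.1319, 0.0672]
tcp_rot: [0.708, 0.706, -0.0, -0.0]
contact_force: [-0.2, -0.3, -2.0]
opening: 0.193
```

Emit:
play_rows(increments="0.001 -0.0001 0 0;0.002 -0.0001 0.0001 0;0.003 -0.0002 0.0001 0;0.004 -0.0003 0.0002 0;0.004 -0.0003 0.0002 0")

```text
time: 19.02
eef_pos: [0.5943, -0.1279, 0.067]
tcp_rot: [0.708, 0.706, -0.0, -0.0]
contact_force: [0.5, 0.5, -1.9]
opening: 0.193
```

```bash
python3 th.py 0.008
python3 - <<'E'
from h import *
m,a=snap('top','t13')
cv2.imwrite('pics/c16.png',cv2.resize(a[150:200,215:285,::-1],(784,560),interpolation=cv2.INTER_CUBIC))
E
```

```text
target [ 0.5957 -0.1279  0.0671] 1.569
t 19.02 pos [ 0.5943 -0.1279  0.067 ] yaw 1.5685 F [ 0.51  0.52 -1.89] T [-0.045 -0.025 -0.035] open 0.193
shift [-0.0001  0.0014 -0.0002] roll -0.0005
```

View pics/c16.png

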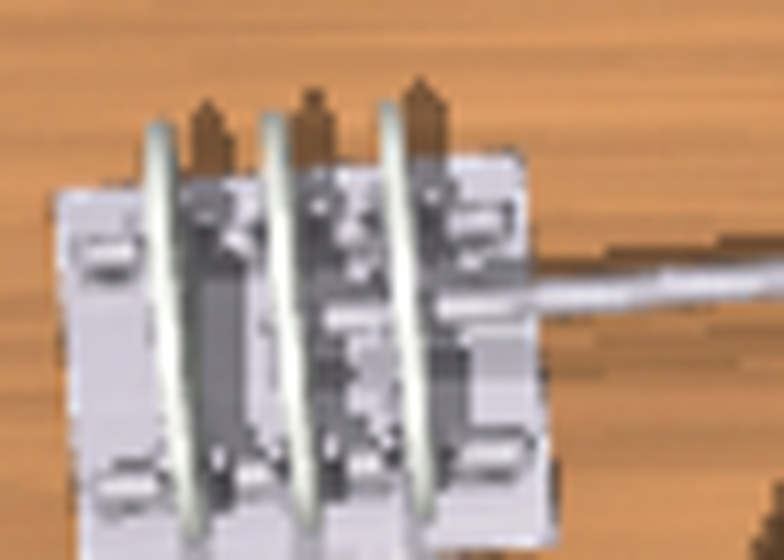

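Emit:
play_rows(increments="0.0015 -0.0001 0.0001 0;0.003 -0.0002 0.0001 0;0.0045 -0.0003 0.0002 0;0.006 -0.0004 0.0003 0;0.0075 -0.0005 0.0003 0")

```text
time: 19.7
eef_pos: [0.5938, -0.1203, 0.0667]
tcp_rot: [0.708, 0.706, -0.0, -0.0]
contact_force: [0.4, -0.3, -1.6]
opening: 0.195
```

Emit:
play_rows(increments="0.0015 -0.0001 0.0001 0;0.003 -0.0002 0.0001 0;0.0045 -0.0003 0.0002 0;0.006 -0.0004 0.0003 0;0.006 -0.0004 0.0003 0")

```text
time: 20.32
eef_pos: [0.5934, -0.1144, 0.0664]
tcp_rot: [0.708, 0.706, -0.0, 0.0]
contact_force: [0.3, -0.7, -1.8]
opening: 0.19
```

Emit:
play_rows(increments="0.001 -0.0001 0 0;0.002 -0.0001 0.0001 0;0.003 -0.0002 0.0001 0;0.004 -0.0003 0.0002 0;0.004 -0.0003 0.0002 0")

```text
time: 20.95
eef_pos: [0.5931, -0.1104, 0.0662]
tcp_rot: [0.708, 0.706, -0.0, -0.0]
contact_force: [-0.8, -0.5, -1.8]
opening: 0.195
```

Emit:
play_rows(increments="0.001 -0.0001 0 0;0.002 -0.0001 0.0001 0;0.003 -0.0002 0.0001 0;0.004 -0.0003 0.0002 0;0.004 -0.0003 0.0002 0")

```text
time: 21.58
eef_pos: [0.5929, -0.1064, 0.066]
tcp_rot: [0.708, 0.706, -0.0, -0.0]
contact_force: [-1.0, 0.1, -1.4]
opening: 0.195
```

X≈0.0295; continue carefully through disc 2.

Emit:
play_rows(increments="0.001 -0.0001 0 0;0.002 -0.0001 0.0001 0;0.003 -0.0002 0.0001 0;0.004 -0.0003 0.0002 0;0.004 -0.0003 0.0002 0")

```text
time: 22.2
eef_pos: [0.5926, -0.1024, 0.0657]
tcp_rot: [0.708, 0.706, -0.0, -0.0]
contact_force: [0.2, 0.1, -0.8]
opening: 0.19
```

Emit:
play_rows(increments="0.001 -0.0001 0 0;0.002 -0.0001 0.0001 0;0.003 -0.0002 0.0001 0;0.004 -0.0003 0.0002 0;0.004 -0.0003 0.0002 0")

```text
time: 22.82
eef_pos: [0.5923, -0.0984, 0.0656]
tcp_rot: [0.708, 0.706, -0.0, -0.0]
contact_force: [-0.7, 0.3, -1.3]
opening: 0.193
```

Emit:
play_rows(increments="0.0015 -0.0001 0 0;0.003 -0.0002 0.0001 0;0.0045 -0.0003 0.0002 0;0.006 -0.0004 0.0003 0;0.006 -0.0004 0.0003 0")

```text
time: 23.45
eef_pos: [0.5919, -0.0923, 0.0653]
tcp_rot: [0.708, 0.706, -0.0, -0.0]
contact_force: [-0.0, -0.3, -1.8]
opening: 0.187
```

```bash
python3 th.py 0.0435
python3 - <<'E'
from h import *
m,a=snap('top','t14')
cv2.imwrite('pics/c17.png',cv2.resize(a[150:200,205:275,::-1],(784,560),interpolation=cv2.INTER_CUBIC))
E
```

```text
target [ 0.5932 -0.0925  0.0655] 1.569
t 23.45 pos [ 0.5919 -0.0923  0.0653] yaw 1.5685 F [-0.04 -0.35 -1.75] T [-0.126  0.026  0.013] open 0.187
shift [-0.0002  0.0014 -0.0003] roll -0.0005
```

View pics/c17.png

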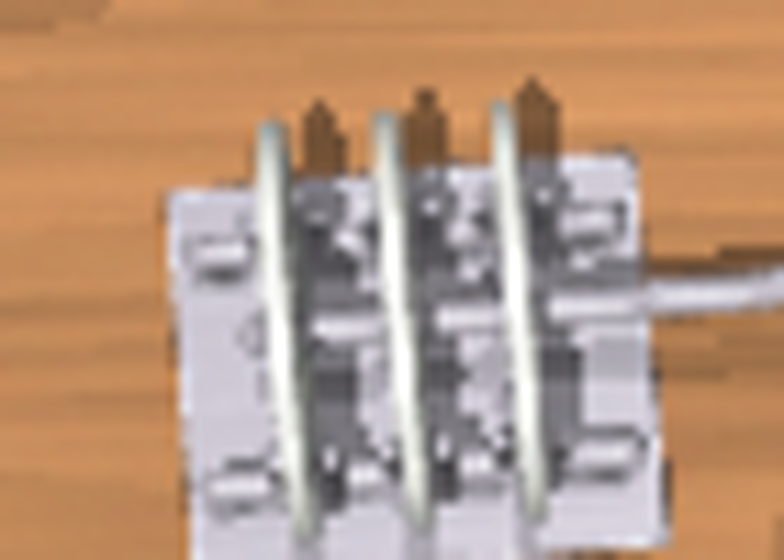

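Emit:
play_rows(increments="0.003 -0.0002 0.0001 0;0.006 -0.0004 0.0003 0;0.009 -0.0006 0.0004 0;0.012 -0.0009 0.0005 0;0.015 -0.0011 0.0007 0")

```text
time: 24.12
eef_pos: [0.5908, -0.0772, 0.0646]
tcp_rot: [0.708, 0.706, -0.0, -0.0]
contact_force: [0.9, 0.6, -1.2]
opening: 0.191
```

Emit:
play_rows(increments="0.003 -0.0002 0.0001 0;0.006 -0.0004 0.0003 0;0.009 -0.0006 0.0004 0;0.012 -0.0009 0.0005 0;0.015 -0.0011 0.0007 0")

```text
time: 24.75
eef_pos: [0.5897, -0.0622, 0.0639]
tcp_rot: [0.708, 0.706, -0.0, -0.0]
contact_force: [-0.4, -0.0, -2.0]
opening: 0.193
```

Emit:
play_rows(increments="0.003 -0.0002 0.0001 0;0.006 -0.0004 0.0003 0;0.009 -0.0006 0.0004 0;0.012 -0.0009 0.0005 0;0.015 -0.0011 0.0007 0")

```text
time: 25.38
eef_pos: [0.5887, -0.0472, 0.0632]
tcp_rot: [0.708, 0.706, -0.0, -0.0]
contact_force: [0.3, 1.2, -2.6]
opening: 0.194
```

Emit:
play_rows(increments="0.003 -0.0002 0.0001 0;0.006 -0.0004 0.0003 0;0.009 -0.0006 0.0004 0;0.01 -0.0007 0.0005 0;0.01 -0.0007 0.0005 0")

```text
time: 26.0
eef_pos: [0.588, -0.0374, 0.0627]
tcp_rot: [0.708, 0.706, -0.0, 0.0]
contact_force: [-0.1, -0.3, -1.6]
opening: 0.194
```

```bash
python3 th.py 0.0985
python3 - <<'E'
from h import *
m,a=snap('top','t15');m,b=snap('wrist','w15')
cv2.imwrite('pics/c18.png',np.hstack([cv2.resize(a[140:210,175:275,::-1],(400,280),interpolation=cv2.INTER_CUBIC),cv2.resize(b[:,:,::-1],(373,280))]))
E
```

```text
target [ 0.5894 -0.0377  0.0631] 1.569
t 26.0 pos [ 0.588  -0.0374  0.0627] yaw 1.5684 F [-0.07 -0.3  -1.63] T [-0.093 -0.032 -0.025] open 0.194
shift [-0.0002  0.0013 -0.0004] roll -0.0006
```

View pics/c18.png

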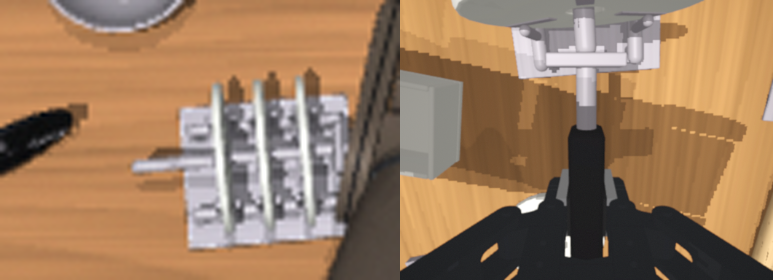

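Emit:
play_rows(increments="0 0 -0.002 0;0 0 -0.004 0;0 0 -0.006 0;0 0 -0.009 0;0 0 -0.012 0")

```text
time: 26.72
eef_pos: [0.5878, -0.0374, 0.0745]
tcp_rot: [0.708, 0.706, -0.0, -0.0]
contact_force: [-0.2, 0.9, -3.2]
opening: 0.191
```

Emit:
play_rows(increments="0 0 -0.004 0;0 0 -0.008 0;0 0 -0.012 0;0 0 -0.015 0;0 0 -0.015 0")

```text
time: 27.35
eef_pos: [0.5883, -0.0375, 0.0901]
tcp_rot: [0.708, 0.706, 0.0, 0.0]
contact_force: [-0.1, -0.3, -4.7]
opening: 0.197
```

```bash
python3 th.py 0.0985
python3 - <<'E'
from h import *
m,a=snap('top','t16');m,b=snap('wrist','w16')
cv2.imwrite('pics/c19.png',np.hstack([cv2.resize(a[140:210,175:275,::-1],(400,280),interpolation=cv2.INTER_CUBIC),cv2.resize(b[:,:,::-1],(373,280))]))
E
```

```text
target [ 0.5894 -0.0377  0.0631] 1.569
t 27.35 pos [ 0.5883 -0.0375  0.0901] yaw 1.5683 F [-0.12 -0.31 -4.66] T [-0.367  0.036 -0.021] open 0.197
shift [-0.0001  0.001   0.027 ] roll -0.0007
```

View pics/c19.png

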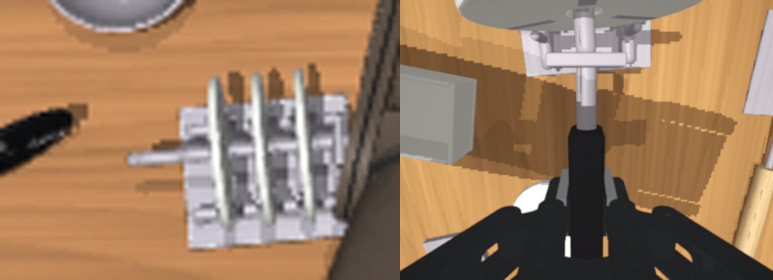

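Emit:
play_rows(increments="0 0 -0.005 0;0 0 -0.012 0;0 0 -0.02 0;0 0 -0.028 0;0 0 -0.036 0")

```text
time: 28.08
eef_pos: [0.5882, -0.0375, 0.1265]
tcp_rot: [0.708, 0.706, 0.0, 0.0]
contact_force: [-0.4, 1.2, -3.7]
opening: 0.197
```

Emit:
play_rows(increments="0 0 -0.008 0;0 0 -0.015 0;0 0 -0.02 0;0 0 -0.02 0;0 0 -0.02 0")

```text
time: 28.7
eef_pos: [0.5878, -0.0374, 0.1453]
tcp_rot: [0.708, 0.706, -0.0, -0.0]
contact_force: [-0.4, 0.7, -4.2]
opening: 0.193
```

```bash
python3 th.py 0.0985
python3 - <<'E'
from h import *
m,a=snap('top','t17');m,b=snap('wrist','w17');m,c=snap('side','s17')
cv2.imwrite('pics/c20.png',np.hstack([cv2.resize(a[130:210,165:275,::-1],(385,280),interpolation=cv2.INTER_CUBIC),cv2.resize(c[90:260,160:360,::-1],(330,280))]))
E
```

```text
target [ 0.5894 -0.0377  0.0631] 1.569
t 28.7 pos [ 0.5878 -0.0374  0.1453] yaw 1.5683 F [-0.44  0.73 -4.17] T [-0.345 -0.001 -0.023] open 0.193
shift [-0.0003  0.0016  0.0822] roll -0.0007
```

View pics/c20.png

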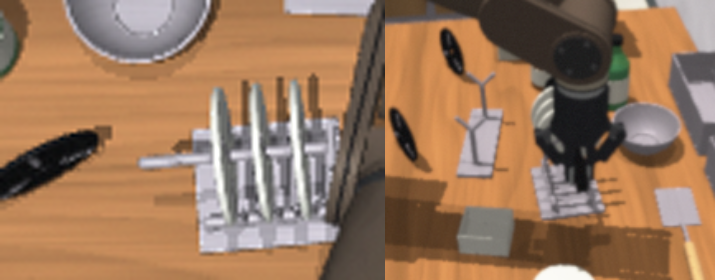

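View pics/w17.png

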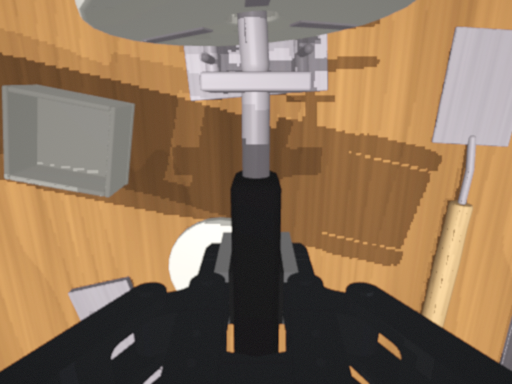

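```bash
cat > st.py <<'E'
from h import *
import sys
S=np.array([.4356,.2441]); YS=1.421
def tgt(z,along=0,lat=0):
    u=np.array([np.cos(YS),np.sin(YS)]); n=np.array([-u[1],u[0]]); nk=S+u*(-.07+along)+n*lat
    yaw=YS-.061; return np.r_[nk-.0559*np.array([np.cos(yaw),np.sin(yaw)]),z],yaw
if __name__=='__main__':
    p,yaw=tgt(float(sys.argv[1])); print(p.round(4),yaw); plan(*p,yaw)
E
python3 st.py 0.185
python3 - <<'E'
from h import *
m,im=load('w1'); cv2.imwrite('pics/c21.png',cv2.resize(im[0:200,130:290,::-1],None,fx=3,fy=3,interpolation=cv2.INTER_CUBIC))
m,im=load('t17'); cv2.imwrite('pics/c22.png',cv2.resize(im[205:260,145:240,::-1],None,fx=8,fy=8,interpolation=cv2.INTER_CUBIC))
E
```

```text
[0.4135 0.1202 0.185 ] 1.36
t 28.85 pos [ 0.5878 -0.0374  0.1452] yaw 1.5683 F [-0.14 -0.27 -4.13] T [-0.373  0.028  0.031] open 0.194
shift [ 0.1572 -0.1748 -0.0396] roll 0.2083
```

View pics/c21.png

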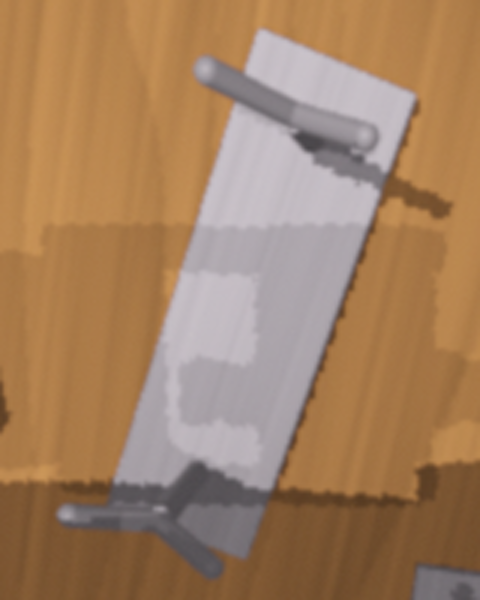

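View pics/c22.png

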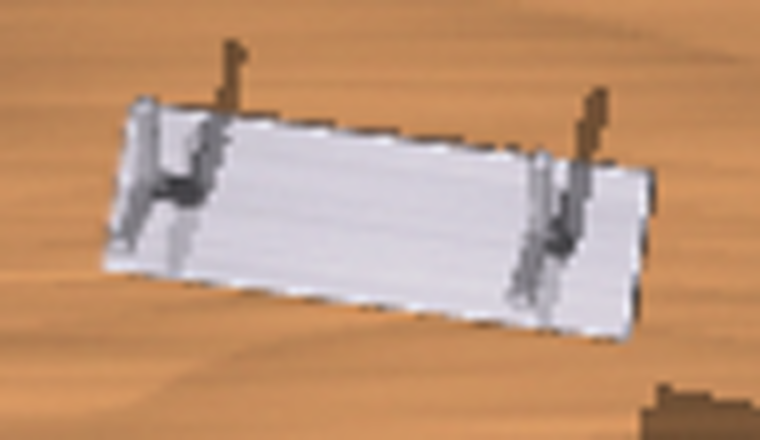

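Run:
```python
from h import *
m,_=load('t17'); f=lambda p:[145+(p[0]+.5)/8-.5,205+(p[1]+.5)/8-.5]
st=onz(m,[f(p) for p in [(136,97),(653,168),(630,339),(104,269)]],0.010); print(st.round(4),st.mean(0))
d=(st[0]+st[3]-st[1]-st[2])[:2]; print(np.linalg.norm(d)/2,np.arctan2(d[1],d[0]));e=(st[0]+st[1]-st[2]-st[3])[:2]; print(np.linalg.norm(e)/2,np.arctan2(e[1],e[0])+np.pi/2)
m,_=load('w1'); f=lambda p:[130+(p[0]+.5)/3-.5,(p[1]+.5)/3-.5]
# arm tips z~.116, far: (205,70),(365,136); near: (68,514),(212,570)
q=onz(m,[f(p) for p in [(205,70),(365,136),(68,514),(212,570)]],.116); print(q.round(4)); a=(q[0]+q[1])/2;b=(q[2]+q[3])/2; print('forks',a,b,np.linalg.norm(a-b),np.arctan2(*(a-b)[[1,0]]),(a+b)/2)
```

```text
[[0.4831 0.3369 0.01  ]
 [0.4531 0.1414 0.01  ]
 [0.3892 0.1503 0.01  ]
 [0.4185 0.3477 0.01  ]] [0.43597986 0.2440783  0.01      ]
0.19864789634069013 1.420979902952047
0.06496780292142965 1.4189112207016006
[[0.4206 0.3166 0.116 ]
 [0.4687 0.3095 0.116 ]
 [0.3996 0.1783 0.116 ]
 [0.4481 0.1697 0.116 ]]
forks [0.44466246 0.31303303 0.116     ] [0.42388362 0.17398761 0.116     ] 0.1405894406503657 1.422454857362556 [0.43427304 0.24351032 0.116     ]
```

Emit:
play_rows(increments="0 0 -0.008 0;0 0 -0.018 0;0.004 -0.004 -0.028 0;0.012 -0.012 -0.036 0;0.024 -0.026 -0.04 0.02")

```text
time: 29.48
eef_pos: [0.5617, -0.0128, 0.1867]
tcp_rot: [0.715, 0.699, 0.0, 0.0]
contact_force: [0.0, 0.6, -4.1]
opening: 0.192
```

Emit:
play_rows(increments="0.015 -0.017 0 0.02;0.03 -0.034 0 0.04;0.045 -0.051 0 0.06;0.06 -0.068 0 0.08;0.075 -0.085 0 0.1")

```text
time: 30.1
eef_pos: [0.4768, 0.0647, 0.1854]
tcp_rot: [0.749, 0.662, -0.0, -0.0]
contact_force: [-0.2, -0.1, -4.5]
opening: 0.195
```

```bash
python3 st.py 0.185
```

```text
[0.4135 0.1202 0.185 ] 1.36
t 30.1 pos [0.4768 0.0647 0.1854] yaw 1.4476 F [-0.16 -0.06 -4.46] T [-0.327  0.016 -0.037] open 0.195
shift [ 0.0473 -0.0697  0.0005] roll 0.0876
```

Emit:
play_rows(increments="0.012 -0.017 0 0.02;0.024 -0.034 0 0.04;0.034 -0.05 0 0.06;0.042 -0.062 0 0.08;0.047 -0.069 0 0.087")

```text
time: 30.72
eef_pos: [0.4143, 0.1194, 0.1853]
tcp_rot: [0.777, 0.629, -0.0, -0.0]
contact_force: [0.2, -0.4, -3.7]
opening: 0.196
```

Emit:
play_rows(increments="0 0 0 0;0 0 0 0;0 0 0 0")

```text
time: 31.1
eef_pos: [0.4164, 0.1183, 0.1857]
tcp_rot: [0.777, 0.629, -0.0, 0.0]
contact_force: [0.9, -0.2, -3.5]
opening: 0.193
```

```bash
python3 st.py 0.185;  python3 - <<'E'
from h import *
m,a=snap('top','t20');m,c=snap('side','s20')
cv2.imwrite('pics/c23.png',np.hstack([cv2.resize(a[180:280,130:270,::-1],(420,300),interpolation=cv2.INTER_CUBIC),cv2.resize(c[90:240,140:320,::-1],(360,300))]))
E
```

```text
[0.4135 0.1202 0.185 ] 1.36
t 31.1 pos [0.4164 0.1183 0.1857] yaw 1.3608 F [ 0.93 -0.19 -3.46] T [-0.392  0.098 -0.071] open 0.193
shift [ 0.0013 -0.0032  0.0007] roll 0.0008
```

View pics/c23.png

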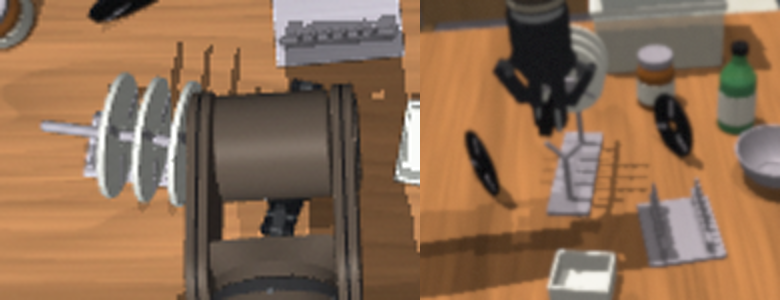

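Emit:
play_rows(increments="0.001 -0.003 0.01 0;0.001 -0.003 0.025 0;0.001 -0.003 0.04 0;0.001 -0.003 0.05 0;0.001 -0.003 0.05 0")

```text
time: 31.82
eef_pos: [0.4124, 0.1201, 0.1342]
tcp_rot: [0.777, 0.629, -0.001, -0.001]
contact_force: [0.4, -0.1, -4.1]
opening: 0.19
```

Emit:
play_rows(increments="0 0 0 0;0 0 0 0;0 0 0 0")

```text
time: 32.2
eef_pos: [0.4137, 0.1202, 0.1362]
tcp_rot: [0.777, 0.629, 0.0, 0.0]
contact_force: [0.5, -0.4, -5.7]
opening: 0.191
```

```bash
python3 st.py 0.135;  python3 - <<'E'
from h import *
m,a=snap('top','t21');m,c=snap('side','s21')
cv2.imwrite('pics/c24.png',np.hstack([cv2.resize(a[190:260,140:220,::-1],(400,350),interpolation=cv2.INTER_CUBIC),cv2.resize(c[110:210,170:280,::-1],(385,350),interpolation=cv2.INTER_CUBIC)]))
E
```

```text
[0.4135 0.1202 0.135 ] 1.36
t 32.2 pos [0.4137 0.1202 0.1362] yaw 1.3613 F [ 0.51 -0.44 -5.71] T [-0.303  0.046  0.009] open 0.191
shift [-0.     -0.0003  0.0012] roll 0.0013
```

View pics/c24.png

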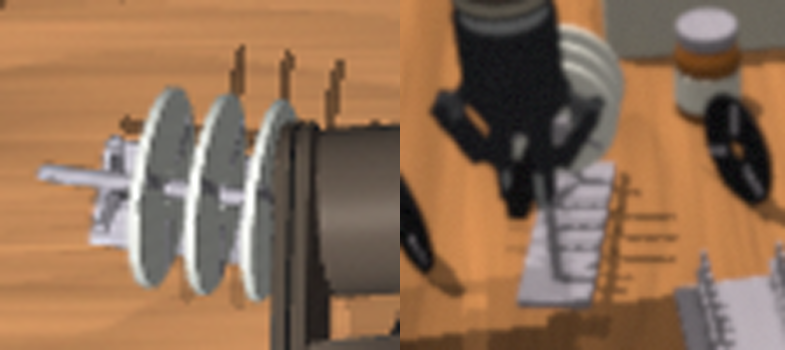

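Emit:
play_rows(increments="0 0 0.008 0;0 0 0.018 0;0 0 0.028 0;0 0 0.036 0;0 0 0.042 0")

```text
time: 32.92
eef_pos: [0.4131, 0.1202, 0.0929]
tcp_rot: [0.777, 0.629, -0.0, -0.0]
contact_force: [-0.1, 1.0, -3.6]
opening: 0.192
```

Emit:
play_rows(increments="0 0 0 0;0 0 0 0")

```text
time: 33.17
eef_pos: [0.4137, 0.1202, 0.094]
tcp_rot: [0.777, 0.629, 0.0, 0.0]
contact_force: [0.9, 0.2, -3.6]
opening: 0.19
```

```bash
python3 st.py 0.085
```

```text
[0.4135 0.1202 0.085 ] 1.36
t 33.17 pos [0.4137 0.1202 0.094 ] yaw 1.3613 F [ 0.87  0.24 -3.55] T [-0.344  0.097  0.006] open 0.19
shift [-0.     -0.0002  0.009 ] roll 0.0013
```

Emit:
play_rows(increments="0 0 0.002 0;0 0 0.004 0;0 0 0.005 0;0 0 0.005 0")

```text
time: 33.67
eef_pos: [0.4138, 0.1204, 0.0892]
tcp_rot: [0.777, 0.629, 0.001, 0.0]
contact_force: [-0.9, -0.6, 0.9]
opening: 0.196
```

Emit:
play_rows(increments="0 0 0.001 0;0 0 0.002 0;0 0 0.003 0;0 0 0.003 0")

```text
time: 34.17
eef_pos: [0.4138, 0.1203, 0.0861]
tcp_rot: [0.777, 0.629, 0.001, 0.0]
contact_force: [-2.9, -1.6, 5.5]
opening: 0.196
```

Emit:
play_rows(increments="0 0 0.001 0;0 0 0.002 0;0 0 0.002 0")

```text
time: 34.55
eef_pos: [0.4135, 0.1202, 0.0835]
tcp_rot: [0.777, 0.629, 0.0, 0.0]
contact_force: [0.5, -1.2, 2.4]
opening: 0.197
```

```bash
python3 st.py 0.081;  python3 - <<'E'
from h import *
m,a=snap('top','t22');m,c=snap('side','s22')
cv2.imwrite('pics/c25.png',np.hstack([cv2.resize(a[190:260,140:220,::-1],(400,350),interpolation=cv2.INTER_CUBIC),cv2.resize(c[110:210,170:280,::-1],(385,350),interpolation=cv2.INTER_CUBIC)]))
E
```

```text
[0.4135 0.1202 0.081 ] 1.36
t 34.55 pos [0.4135 0.1202 0.0835] yaw 1.3603 F [ 0.48 -1.22  2.39] T [ 0.645 -0.066  0.044] open 0.197
shift [-0.     -0.      0.0025] roll 0.0003
```

View pics/c25.png

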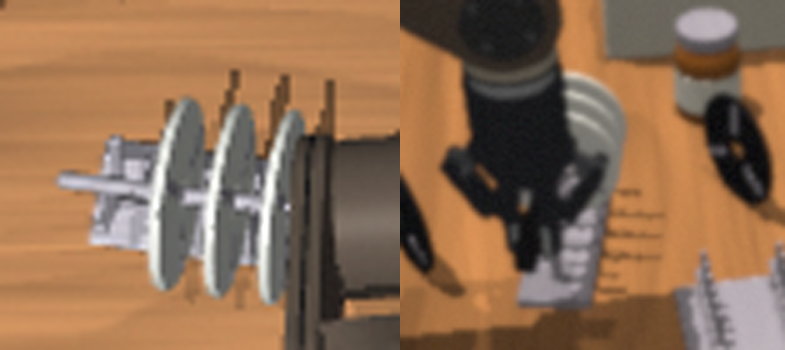

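Emit:
play_rows(increments="0 0 0.001 0;0 0 0.002 0;0 0 0.002 0")

```text
time: 35.02
eef_pos: [0.4137, 0.1202, 0.0819]
tcp_rot: [0.777, 0.629, 0.0, 0.0]
contact_force: [-0.6, -2.2, 3.5]
opening: 0.193
```

Emit:
play_rows(increments="0 0 0.001 0;0 0 0.001 0;0 0 0.001 0")

```text
time: 35.4
eef_pos: [0.4138, 0.1202, 0.0811]
tcp_rot: [0.777, 0.629, 0.0, 0.0]
contact_force: [-1.1, -2.4, 5.8]
opening: 0.194
```

```bash
python3 st.py 0.081
```

```text
[0.4135 0.1202 0.081 ] 1.36
t 35.4 pos [0.4138 0.1202 0.0811] yaw 1.3612 F [-1.12 -2.39  5.79] T [ 1.035 -0.063  0.165] open 0.194
shift [-0.0001 -0.0003  0.0001] roll 0.0012
```

Emit:
play_rows(increments="0 0 0 0;0 0 0 0;0 0 0 0;0 0 0 0", gripper=0.045, newtons=20)

```text
time: 35.9
eef_pos: [0.4131, 0.1201, 0.0804]
tcp_rot: [0.777, 0.629, -0.0, -0.0]
contact_force: [-0.0, 0.5, -0.0]
opening: 0.525
```

```bash
python3 st.py 0.16;  python3 - <<'E'
from h import *
m,a=snap('top','t23');m,c=snap('side','s23');m,w=snap('wrist','w23')
cv2.imwrite('pics/c26.png',np.hstack([cv2.resize(a[190:260,140:220,::-1],(400,350),interpolation=cv2.INTER_CUBIC),cv2.resize(w[:,:,::-1],(398,350),interpolation=cv2.INTER_AREA)]))
E
```

```text
[0.4135 0.1202 0.16  ] 1.36
t 35.9 pos [0.4131 0.1201 0.0804] yaw 1.3615 F [-0.02  0.51 -0.01] T [-0.003 -0.058  0.052] open 0.525
shift [ 0.0001  0.0003 -0.0796] roll 0.0015
```

View pics/c26.png

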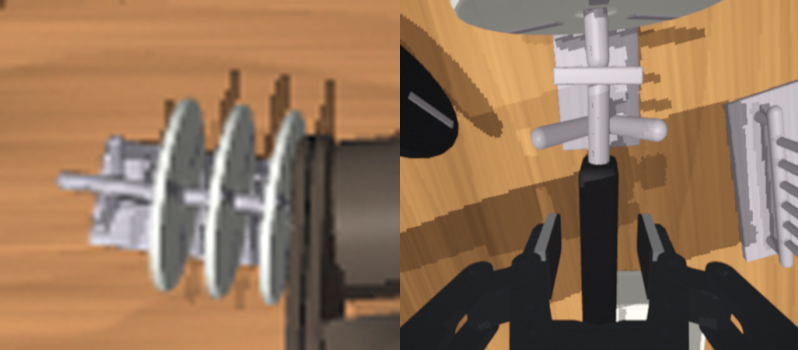

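Emit:
play_rows(increments="0 0 -0.015 0;0 0 -0.035 0;0 0 -0.065 0;0 0 -0.1 0;0 0 -0.14 0", gripper=0.06)

```text
time: 36.67
eef_pos: [0.4131, 0.1202, 0.2226]
tcp_rot: [0.777, 0.629, 0.0, 0.0]
contact_force: [1.0, 0.5, 0.0]
opening: 0.705
```

```bash
python3 st.py 0.3
```

```text
[0.4135 0.1202 0.3   ] 1.36
t 36.67 pos [0.4131 0.1202 0.2226] yaw 1.3613 F [0.96 0.52 0.05] T [ 0.002 -0.053 -0.023] open 0.705
shift [ 0.0001  0.0004 -0.0774] roll 0.0013
```

Move the arm back and aside for a full check.

Emit:
play_rows(increments="0 0 -0.04 0;-0.02 0 -0.08 0;-0.06 0.02 -0.08 0;-0.1 0.04 -0.08 0;-0.15 0.06 -0.08 0")

```text
time: 37.3
eef_pos: [0.441, -0.0401, 0.3023]
tcp_rot: [0.777, 0.63, 0.001, 0.001]
contact_force: [0.5, 0.5, -0.8]
opening: 0.705
```

Emit:
play_rows(increments="-0.05 0 0 0;-0.1 0.0 0 0;-0.1 0 0 0")

```text
time: 37.67
eef_pos: [0.4194, -0.1394, 0.3018]
tcp_rot: [0.779, 0.627, -0.0, 0.001]
contact_force: [0.3, 0.8, -0.5]
opening: 0.702
```

Run:
```python
from h import *
s=ctrl.get_state(); print(s['time'],s['eef_pos'])
m,a=snap('top','t24');m,c=snap('side','s24')
cv2.imwrite('pics/c27.png',np.hstack([cv2.resize(a[180:270,140:250,::-1],(440,360),interpolation=cv2.INTER_CUBIC),cv2.resize(c[100:220,150:270,::-1],(360,360),interpolation=cv2.INTER_CUBIC)]))
```

```text
37.675 [ 0.41938978 -0.13936281  0.30175706]
```

View pics/c27.png

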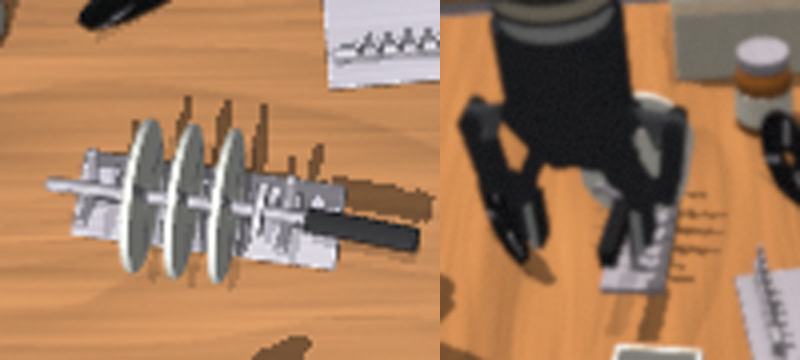

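View pics/t24.png

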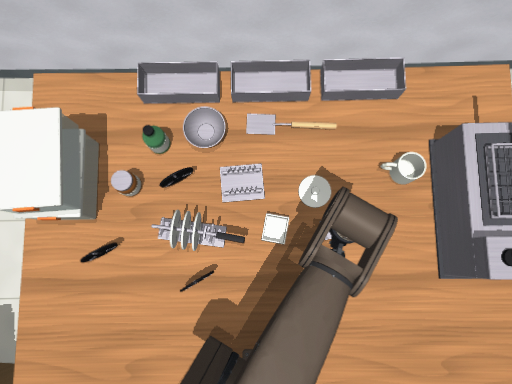

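Run:
```python
from h import *
from st import S,YS
m,_=load('t24'); f=lambda p:[140+(p[0]+.5)/4-.5,180+(p[1]+.5)/4-.5]
u=np.array([np.cos(YS),np.sin(YS)]);n=np.array([-u[1],u[0]])
q=onz(m,[f((305,221)),f((418,239))],.114)[:,:2]; c=q.mean(0); d=q[0]-q[1]; print('handle',(c-S)@u,(c-S)@n,np.linalg.norm(d),'yaw err',np.arctan2(d[1],d[0])-YS)
for p in [(141,197),(184,200),(226,204),(48,186)]:
    X=onz(m,[f(p)],.102)[0,:2]; print((X-S)@u+.125,(X-S)@n)
```

```text
handle -0.12284882057351754 0.004156459547238496 0.07958746808666727 yaw err -0.02242243374743169
0.15989727584871338 0.001542872771817638
0.12964051178224323 -0.0003943950348371249
0.09996685083285736 -0.0015532298769480686
0.22583887070049866 0.00258199640189963
```

Emit:
play_rows(increments="0 0 0 0;0 0 0 0;0 0 0 0;0 0 0 0")

```text
time: 38.28
eef_pos: [0.4202, -0.1364, 0.3007]
tcp_rot: [0.777, 0.63, -0.0, -0.0]
contact_force: [-0.2, 0.6, -0.1]
opening: 0.701
```

Run:
```python
from h import *
a0=load('t24')[1].astype(int); a=ctrl.read_camera('top').astype(int); print('change at stand',np.abs(a-a0)[180:270,140:250].max(), ctrl.get_state()['contact_force'].round(1))
ctrl.sign_off()
```

```text
change at stand 10 [ 1.   0.  -0.4]
the job is handed in; nothing more can be done
```

The skewer with all three discs is lying across the drying stand, released, and the job is handed in at about 38 s. I measured the bend at about 0.072 rad to the skewer's +y side. Threading met no noticeable contact: wrist readings stayed about 2 N or less beside the skewer's own weight. I then lifted all three discs about 80 mm and laid the skewer in the forks.

**Last checks, from the top camera:**
- **Handle:** its centre is at about x = -123 mm and y = +4 mm in the stand's frame, with the handle about 0.02 rad off the stand's axis.
- **Discs:** they hang at about 100, 130 and 160 mm ahead of the handle centre, between the guard and the far fork.
- **Stability:** the stand area did not change between the last two pictures, the arm was well clear, and the other things on the table looked unmoved.

**What disagreed or stayed unchecked:**
- **Sag in the grip:** the skewer hung nose-down, about 0.04 rad by the tip's height but 0.075 rad by the shaft's line. I took 0.045 and made up for it.
- **Sideways offset:** the top camera put the shaft 1.5 mm beside where I had worked it out from the wrist and side views. My first correction overshot by about as much, so I corrected again before entering the first hole.
- **Stand direction:** the two forks look alike, so I took its +x to point the same way as the skewer and the rack.
- **Final heights:** I did not measure them separately. They follow from the skewer resting in both forks.

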